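# Fit the tubes of the worktop water filter

## Robot

A 6-joint arm with a two-finger parallel gripper is mounted at the origin on the work surface; the furniture and walls round the work are solid. World frame = base frame: x ahead of the robot, y to its left, z up, the work surface at z = 0. Lengths are in m, angles in degrees, forces in N, time in s.
With the tool pointing down it reaches from about 0.3 to 0.75 m from the base axis. Payload 8.5 kg.
Tool frame: the origin (TCP) lies at the very end of the fingers, on their centre line; the grasp point (between the pads) lies 19 mm behind it; z points along the fingers, y is the direction in which the jaws open and shut (so a half turn about z gives the same grasp; the last joint's range is limited). The gripper opens to 85 mm and grips with 20 to 120 N. Pads are 22 mm wide; open, the fingers measure 114 mm over their backs; the gripper's body (76 mm by 85 mm) begins 54 mm behind the grasp point. The pads swing forward as they close: fully open they stand 13 mm farther back than shut.
Start: joints at [-77.481, 21.807, 74.336, -0, 83.858, -12.336], TCP at [0.231, -0.499, 0.231] pointing down, gripper open.
Joint ranges: [-178.18, 178.18], [-50.72, 133.34], [12.68, 142.11], [-81.47, 261.47], [9.98, 163.14], [-165.26, 165.26]. Speed limits (degrees/s): [136.94, 136.94, 180, 180, 180, 180].

## Interface

Orientations are given as a 3x3 rotation matrix whose columns are the frame's x, y, z axes.
In Python, from rig import env, vision, close_job, spotter gives the robot as it stands. The module is installed in compiled form; this text tells all that it offers.
- The arm moves only by the tool jog_arm, never from a script. Its argument "plan" is a list that holds one entry, the list of rows, each a list of 6 numbers: the shift along the tool's x, y, z in units of 40 mm (1.0 is 40 mm), then the turn, a rotation vector about the tool's x, y, z in units of 0.15 rad (1.0 is 0.15 rad). A call has 1 to 10 rows; each row shifts and turns the commanded pose from where the row before left it, along the tool's axes as they then stand; what a row does not reach is not made up. A row lasts 1/10 s, in which the tool goes at most 50 mm and 8.59 degrees, less where a joint would pass 70% of its speed; a pose out of reach is approached as far as the arm can. A call with a number of a shift or a turn outside -1 to 1 is refused whole. A call with a gripper value outside its range is refused whole. "grip" is the opening, from -1 (shut) to 1 (fully open), set as the call begins (left out, the last holds). The fingers move at their own pace and stop on an object; "squeeze" is the grip in N (left out, the last holds). Time passes only in rows, so rows that do not move let the fingers close. It gives the time, the measured TCP pose, the force and the opening at its end, in the units of the state.
- env.observe(): the state, without advancing time (a new reading comes with each control period).
- vision.get_image(name): name is "scene" or "top" or "wrist"; returns (picture, depth): 480x640x3 uint8, red, green, blue; 480x640 float32, m along the optical axis (not along the pixel's ray), 0 where there is no reading.
- vision.camera_info(name): a dict with "fx", "fy", "cx", "cy" (pixels), "rvec" (rotation vector, rad) and "tvec" (3), from world to camera coordinates, as OpenCV has them. Camera axes: x right, y down, z forward; pixel columns grow to the right and rows downward; lengths in m; the calibration is good to about 2 mm. A picture is of the moment at which its call begins: read the wrist's pose just before it. camera_info takes no time and is no camera call; for the wrist camera it gives the pose at the moment of the call.
- close_job(): hands the job in, once; it reports no verdict.
Trained networks look in the newest picture that a camera, given by its name, has taken for a name from the list of things; names that differ only in an ending like _2 or _b are one class to them, and where a whole thing is asked for, a point or a joint stands for the part that bears it (a point fixed in the world has none). Each returns a list of dicts, best first, with "score" (0 to 1); they miss things now and then, are a little off and sometimes report something else, mostly with a low value. They report only what shows in the picture. A call takes as long as a camera call. They do not tell look-alikes from the thing itself.
- spotter.trace(camera, query): "pixels" (480x640 bool, what is visible of it) and "rect" ([left, top, right, bottom] in pixels, round what is visible of it).
The state is a dict: "time_s": time; "q": joint angles; "qvel": joint speeds; "joint_efforts": joint torques, N m; "position": TCP position; "tool_rot": TCP orientation; "ft_force": force on the tool from outside, world axes, zero at the start; "wrist_torque": the same for the moment, N m; "grip_width": finger opening in m.
Only numpy, scipy, OpenCV 4.12 (cv2) and the standard library are available. Lean on these libraries where they do the work, as an engineer would, in place of code of your own. Each camera call takes 0.05 s, during which the arm holds its last target.

## Task

Fit the water filter's tubes: swing the filter's keeper arm clear of its sockets, lift each white filter tube up over the front rail of the rack and push it down into a socket of its own, past the seal until it bottoms (there may be three or four tubes; any tube may go in any socket). Then swing the keeper arm back over the tubes until it meets its stop, let go, and leave the spice jar on the rack and the other things on the worktop where they stand.

Things in the scene. Friction and masses are not known exactly. Their poses are not given: they have to be found in the camera images.
- tube_a: one of 3 or 4 alike filter tubes (None if absent), upright in a bay of the rack at the start (one knocked there may lean a little): white rigid tube 32 mm in diameter, 125 mm long, 0.12 kg. Its top 14 mm is a grey ribbed cap 42 mm in diameter. The foot tapers to 28 mm over its lowest 5 mm. Origin: centre of the foot; z points up to the cap
- tube_b: one of 3 or 4 alike filter tubes (None if absent), upright in a bay of the rack at the start (one knocked there may lean a little): white rigid tube 32 mm in diameter, 125 mm long, 0.12 kg. Its top 14 mm is a grey ribbed cap 42 mm in diameter. The foot tapers to 28 mm over its lowest 5 mm. Origin: centre of the foot; z points up to the cap
- tube_c: one of 3 or 4 alike filter tubes (None if absent), upright in a bay of the rack at the start (one knocked there may lean a little): white rigid tube 32 mm in diameter, 125 mm long, 0.12 kg. Its top 14 mm is a grey ribbed cap 42 mm in diameter. The foot tapers to 28 mm over its lowest 5 mm. Origin: centre of the foot; z points up to the cap
- tube_d: one of 3 or 4 alike filter tubes (None if absent), upright in a bay of the rack at the start (one knocked there may lean a little): white rigid tube 32 mm in diameter, 125 mm long, 0.12 kg. Its top 14 mm is a grey ribbed cap 42 mm in diameter. The foot tapers to 28 mm over its lowest 5 mm. Origin: centre of the foot; z points up to the cap
- socket1 (a point): centre of the floor of a push-fit socket (socket1 is nearest the arm's pivot), 30 mm above the worktop; z up, axes as filter_head's. Bore 34 mm wide, 48 mm deep (mouth 78 mm above the worktop). 30 mm above the floor a sprung seal narrows it to 29 mm: a tube let go stops there and passes with a push of about 6 to 12 N; then it drags lightly. Fully home, a tube's foot is on the floor
- socket2 (a point): centre of the floor of a push-fit socket (socket1 is nearest the arm's pivot), 30 mm above the worktop; z up, axes as filter_head's. Bore 34 mm wide, 48 mm deep (mouth 78 mm above the worktop). 30 mm above the floor a sprung seal narrows it to 29 mm: a tube let go stops there and passes with a push of about 6 to 12 N; then it drags lightly. Fully home, a tube's foot is on the floor
- socket3 (a point): centre of the floor of a push-fit socket (socket1 is nearest the arm's pivot), 30 mm above the worktop; z up, axes as filter_head's. Bore 34 mm wide, 48 mm deep (mouth 78 mm above the worktop). 30 mm above the floor a sprung seal narrows it to 29 mm: a tube let go stops there and passes with a push of about 6 to 12 N; then it drags lightly. Fully home, a tube's foot is on the floor
- socket4 (a point): centre of the floor of a push-fit socket (socket1 is nearest the arm's pivot), 30 mm above the worktop; z up, axes as filter_head's. Bore 34 mm wide, 48 mm deep (mouth 78 mm above the worktop). 30 mm above the floor a sprung seal narrows it to 29 mm: a tube let go stops there and passes with a push of about 6 to 12 N; then it drags lightly. Fully home, a tube's foot is on the floor
- filter_head: water filter head, fixed: dark base plate 100 x 360 mm (x, y), 12 mm thick; on it a white block 76 x 244 mm, top 78 mm above the worktop, with four sockets 60 mm apart in a row along y; a steel pivot post 26 mm thick at the +y end, a thin stop post at the -y end, both about 160 mm high. Origin: centre of the underside; its front (-x) faces the robot
- keeper (a joint): keeper arm's angle about its upright hinge, rad: 0 = closed over the sockets, against its stop; it grows to 1.8 as the arm swings level towards the robot (from the head's -y to its -x direction). Starts closed or nearly so, barring the sockets; above 1.1 they are free for a gripper. Slightly stiff (about 1 N at the knob), it stays where left. A tube that is not home bars its way
- keeper_hinge (a point): point on the keeper arm's upright hinge axis, 165 mm above the worktop. The arm is a steel bar 22 mm wide, 12 mm thick and 326 mm long from this axis to its nose; its underside is 159 mm above the worktop, 4 mm above the cap of a tube that is fully home
- keeper_knob (a point): middle of the gripping part of the upright black knob on top of the keeper arm: 22 mm in diameter, 120 mm from the hinge axis; its top is 203 mm above the worktop, the arm's upper face 171 mm; this point 191 mm
- rack: low fixed wooden rack, 66 mm deep (x), 310 mm long (y), shelf 30 mm above the worktop, with five bays in a row along y, 60 mm apart, each 46 x 46 mm inside, at most one item in each. Dividers 84 mm, end and back panels 88 mm high; along the front a retaining rail of two steel rods, its top 86 mm above the worktop. Origin: centre of the underside; its front (-x) faces the robot
- spice_jar: bystander: spice jar 40 mm in diameter, 105 mm tall with a black lid, standing on the rack among the tubes; stays there. Origin: centre of its underside
- mug: bystander: green stoneware mug with a handle, 94 mm tall. Origin: on its underside
Not all that is in view belongs to the job. Leave any pink look-alike of the tube_b alone. Leave any turquoise look-alike of the tube_c alone.

How it is judged (in metres and radians):
On the way, in this order (a step that is already met when the one before it is completed fails the run):
1. the keeper arm is swung clear of the sockets (value of joint keeper above 0.7 rad), for 0.2 s.
2. every filter tube is fully home in a socket (((horizontal distance between tube_a and socket1 below 0.003 m and z of tube_a in the frame of socket1 between -0.004 and 0.003 m and angle between tube_a's own z axis and vertical below 0.08 rad) or (horizontal distance between tube_a and socket2 below 0.003 m and z of tube_a in the frame of socket2 between -0.004 and 0.003 m and angle between tube_a's own z axis and vertical below 0.08 rad) or (horizontal distance between tube_a and socket3 below 0.003 m and z of tube_a in the frame of socket3 between -0.004 and 0.003 m and angle between tube_a's own z axis and vertical below 0.08 rad) or (horizontal distance between tube_a and socket4 below 0.003 m and z of tube_a in the frame of socket4 between -0.004 and 0.003 m and angle between tube_a's own z axis and vertical below 0.08 rad)) and ((horizontal distance between tube_b and socket1 below 0.003 m and z of tube_b in the frame of socket1 between -0.004 and 0.003 m and angle between tube_b's own z axis and vertical below 0.08 rad) or (horizontal distance between tube_b and socket2 below 0.003 m and z of tube_b in the frame of socket2 between -0.004 and 0.003 m and angle between tube_b's own z axis and vertical below 0.08 rad) or (horizontal distance between tube_b and socket3 below 0.003 m and z of tube_b in the frame of socket3 between -0.004 and 0.003 m and angle between tube_b's own z axis and vertical below 0.08 rad) or (horizontal distance between tube_b and socket4 below 0.003 m and z of tube_b in the frame of socket4 between -0.004 and 0.003 m and angle between tube_b's own z axis and vertical below 0.08 rad)) and ((horizontal distance between tube_c and socket1 below 0.003 m and z of tube_c in the frame of socket1 between -0.004 and 0.003 m and angle between tube_c's own z axis and vertical below 0.08 rad) or (horizontal distance between tube_c and socket2 below 0.003 m and z of tube_c in the frame of socket2 between -0.004 and 0.003 m and angle between tube_c's own z axis and vertical below 0.08 rad) or (horizontal distance between tube_c and socket3 below 0.003 m and z of tube_c in the frame of socket3 between -0.004 and 0.003 m and angle between tube_c's own z axis and vertical below 0.08 rad) or (horizontal distance between tube_c and socket4 below 0.003 m and z of tube_c in the frame of socket4 between -0.004 and 0.003 m and angle between tube_c's own z axis and vertical below 0.08 rad)) and ((horizontal distance between tube_d and socket1 below 0.003 m and z of tube_d in the frame of socket1 between -0.004 and 0.003 m and angle between tube_d's own z axis and vertical below 0.08 rad) or (horizontal distance between tube_d and socket2 below 0.003 m and z of tube_d in the frame of socket2 between -0.004 and 0.003 m and angle between tube_d's own z axis and vertical below 0.08 rad) or (horizontal distance between tube_d and socket3 below 0.003 m and z of tube_d in the frame of socket3 between -0.004 and 0.003 m and angle between tube_d's own z axis and vertical below 0.08 rad) or (horizontal distance between tube_d and socket4 below 0.003 m and z of tube_d in the frame of socket4 between -0.004 and 0.003 m and angle between tube_d's own z axis and vertical below 0.08 rad))), for 0.2 s.
At the end, for the whole second after the job is handed in: Every filter tube stands upright in a socket with its foot within 3 mm of the socket's floor and of its axis, and the keeper arm is closed over them, within 0.05 rad of its stop; all at rest (all of step 2 and value of joint keeper below 0.05 rad and velocity of joint keeper below 0.05 rad/s and linear speed of each of tube_a, tube_b, tube_c, tube_d below 0.02 m/s); the robot touches nothing.
It fails at once if the spice jar on the rack is knocked over or pushed away (by more than 40 mm) (distance of spice_jar from where it was at the start of the episode above 0.04 m or angle between spice_jar's own z axis and vertical above 0.5 rad).
It fails at once if the mug is knocked over or pushed away (by more than 40 mm) (distance of mug from where it was at the start of the episode above 0.04 m or angle between mug's own z axis and vertical above 0.5 rad).
Of tube_a, tube_b, tube_c, tube_d only 3 to 4 are there at a start; the rules pass over those that are not, and their reading is None.
At some moment in a run one of tube_a, tube_b, tube_c, tube_d may be knocked a few centimetres aside while the robot is not near it.
Once in a run the grip may slacken for a moment while it holds something.
It also fails if it takes over 210 s, if anything falls off the work surface, if the arm or the gripper's body presses on something with over 40 N, if the wrist force passes 120 N, or if a joint passes its speed limit or range.

## Working session

There is one attempt and no reset: what is moved stays moved. The work goes in short steps, Python scripts to look and compute and a tool call to move; the robot and the scene stay as the last step left them, time stands still between calls to the robot, and variables do not carry over. Pictures are saved under pics/ and viewed, and the job is handed in when it is done.

Besides the shell and the picture viewer there is one more tool, called after "Emit:" by a JSON object that holds its "method" and its "body". jog_arm: Moves the arm, as the interface text tells. Its arguments: {"type":"object","properties":{"plan":{"type":"array"},"grip":{"type":"number"},"squeeze":{"type":"number"}},"required":["plan"]}

```bash
ls; mkdir -p pics; cat > h.py <<'E'
import numpy as np, cv2
from rig import env, vision, close_job, spotter
def snap(n,fn=None):
    im,d=vision.get_image(n)
    if fn: cv2.imwrite('pics/'+fn,im[:,:,::-1])
    return im,d
def cam(n):
    c=vision.camera_info(n);R=cv2.Rodrigues(np.array(c['rvec'],float))[0];return c,R,np.array(c['tvec'],float).ravel()
def world(n,d,mask=None,c=None):
    c,R,t=c or cam(n)
    v,u=np.nonzero((d>0)&(mask if mask is not None else True))
    z=d[v,u];P=np.stack([(u-c['cx'])/c['fx']*z,(v-c['cy'])/c['fy']*z,z],1)
    return (P-t)@R,u,v
def proj(n,p,c=None):
    c,R,t=c or cam(n);q=R@np.array(p)+t;return q[0]/q[2]*c['fx']+c['cx'],q[1]/q[2]*c['fy']+c['cy']
E
python3 - <<'E'
from h import *
for n in ['scene','top','wrist']:
    im,d=snap(n,n+'0.png'); c,R,t=cam(n); print(n,c['fx'],-R.T@t, R[2])
s=env.observe();print(s['time_s'],s['position'],s['tool_rot'],s['ft_force'],s['grip_width'])
E
```

```text
pics
scene 556.0904092026084 [-0.70261752 -0.58018221  0.9507433 ] [ 0.75124409  0.38099572 -0.53895694]
top 458.21283422752145 [2.36256543e-01 4.74982495e-04 1.31472578e+00] [ 0.16008955  0.00277963 -0.98709858]
wrist 331.8365931418807 [ 0.29186473 -0.47066226  0.37319614] [-0.24061615 -0.11018607 -0.96434584]
0.15 [ 0.23112801 -0.49884291  0.23084862] [[ 9.07365005e-01  4.20343541e-01 -2.35391393e-04]
 [ 4.20343536e-01 -9.07364382e-01  1.09127662e-03]
 [ 2.45125315e-04 -1.08913147e-03 -9.99999377e-01]] [ 0.59750391 -0.19151773 -0.2570817 ] 0.08554589847483376
```

View pics/scene0.png

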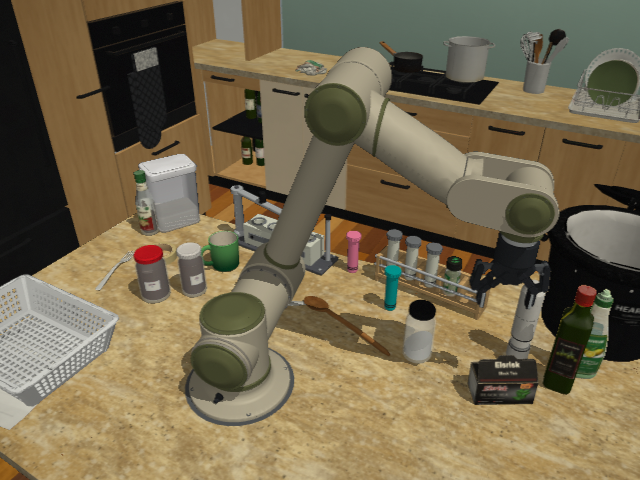

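View pics/top0.png

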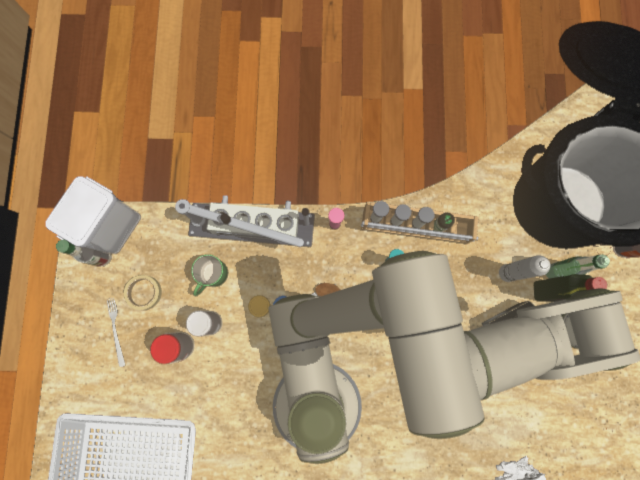

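View pics/wrist0.png

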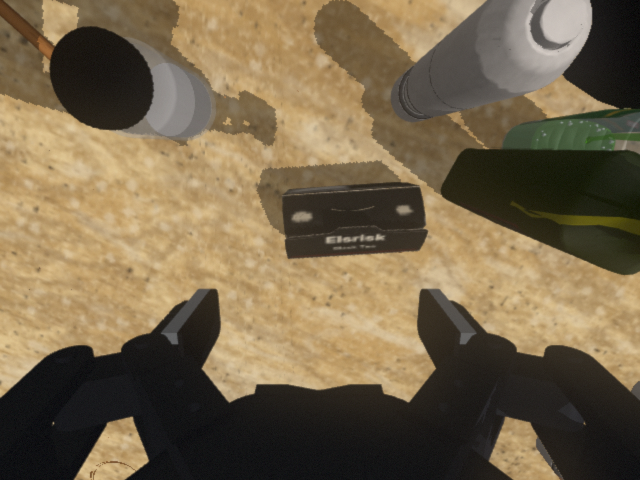

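```bash
python3 - <<'E'
from h import *
im,d=snap('top')
c=cv2.resize(im[185:270,170:490],None,fx=2.5,fy=2.5,interpolation=cv2.INTER_CUBIC)
ims,ds=snap('scene')
c2=cv2.resize(ims[180:320,220:500],None,fx=2.8,fy=2.8,interpolation=cv2.INTER_CUBIC)
cv2.imwrite('pics/crop1.png',c[:,:,::-1]);cv2.imwrite('pics/crop2.png',c2[:,:,::-1])
for n in ['scene','top']:
  snap(n); dd=d if n=='top' else ds
  for q in ['tube_a','spice_jar','keeper_knob','filter_head','rack','mug']:
    for r in spotter.trace(n,q):
        if r['score']<.3: continue
        P,u,v=world(n,dd,r['pixels'])
        z=P[:,2].max()if len(P) else 0
        T=P[P[:,2]>np.percentile(P[:,2],98)-.006]
        print(n,q,round(r['score'],2),[int(x) for x in r['rect']],'topz',T[:,2].mean().round(3),'ctr',T[:,:2].mean(0).round(4),'ext',T.min(0).round(3),T.max(0).round(3), im[v,u].mean(0).astype(int) if n=='top' else ims[v,u].mean(0).astype(int))
E
```

```text
scene tube_a 0.81 [385, 265, 400, 311] topz 0.125 ctr [ 0.3991 -0.2016] ext [ 0.378 -0.222  0.122] [ 0.423 -0.182  0.13 ] [  9 106 100]
scene tube_a 0.76 [422, 242, 445, 285] topz 0.155 ctr [ 0.5068 -0.272 ] ext [ 0.486 -0.292  0.152] [ 0.527 -0.25   0.16 ] [113 110 100]
scene tube_a 0.68 [404, 237, 418, 278] topz 0.155 ctr [ 0.5109 -0.2123] ext [ 0.489 -0.23   0.151] [ 0.536 -0.195  0.16 ] [113 113 104]
scene tube_a 0.66 [387, 230, 403, 265] topz 0.155 ctr [ 0.5193 -0.1552] ext [ 0.499 -0.175  0.152] [ 0.543 -0.136  0.161] [111 111 102]
scene tube_a 0.56 [346, 230, 355, 274] topz 0.125 ctr [ 0.5057 -0.04  ] ext [ 0.483 -0.061  0.122] [ 0.531 -0.017  0.129] [156  84 100]
scene tube_a 0.44 [233, 185, 336, 275] topz 0.192 ctr [0.4784 0.2501] ext [0.464 0.23  0.178] [0.519 0.361 0.206] [108 107 100]
scene spice_jar 0.78 [444, 257, 461, 296] topz 0.135 ctr [ 0.4999 -0.3308] ext [ 0.477 -0.349  0.132] [ 0.525 -0.312  0.14 ] [60 66 49]
scene keeper_knob 0.83 [228, 185, 279, 216] topz 0.202 ctr [0.4759 0.2397] ext [0.464 0.23  0.197] [0.49  0.249 0.206] [103 102  99]
scene keeper_knob 0.55 
[... 1519 characters left out ...]
[0.47  0.229 0.197] [0.489 0.249 0.205] [166 165 164]
top filter_head 0.68 [176, 192, 312, 248] topz 0.176 ctr [0.4772 0.2308] ext [0.418 0.042 0.17 ] [0.529 0.373 0.205] [152 149 143]
top filter_head 0.46 [361, 201, 480, 245] topz 0.087 ctr [ 0.503  -0.2854] ext [ 0.458 -0.431  0.084] [ 0.557 -0.114  0.153] [147 130 106]
top rack 0.63 [390, 204, 411, 227] topz 0.155 ctr [ 0.5139 -0.2143] ext [ 0.495 -0.233  0.152] [ 0.533 -0.195  0.16 ] [127 123 118]
top mug 0.64 [191, 256, 228, 296] topz 0.093 ctr [0.3605 0.3016] ext [0.318 0.259 0.089] [0.399 0.342 0.1  ] [145 147 121]
top mug 0.3 [175, 201, 305, 248] topz 0.201 ctr [0.4788 0.2386] ext [0.47  0.229 0.197] [0.489 0.249 0.205] [165 163 161]
```

View pics/crop1.png

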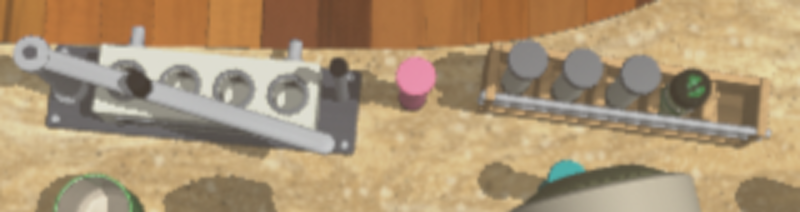

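View pics/crop2.png

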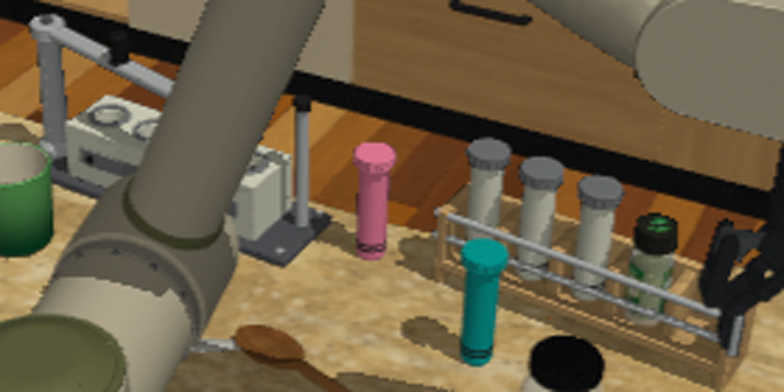

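```bash
python3 - <<'E'
from h import *
im,d=snap('top')
P,u,v=world('top',d)
print('table z',np.median(P[(abs(P[:,0]-.4)<.02)&(abs(P[:,1]-.0)<.03)][:,2]))
box=(P[:,0]>.38)&(P[:,0]<.6)&(P[:,1]>0)&(P[:,1]<.42)
def pca(Q):
    m=Q.mean(0);w,V=np.linalg.eigh(np.cov((Q-m).T));return m,V[:,-1],Q
b=P[box&(P[:,2]>.165)&(P[:,2]<.178)][:,:2]
m,a,_=pca(b); a*=np.sign(-a[1]); s=(b-m)@a; print('bar',m,a,np.degrees(np.arctan2(a[1],a[0])),(m+a*s.min()),(m+a*s.max()),s.ptp() if hasattr(s,'ptp') else np.ptp(s), np.ptp((b-m)@[a[1],-a[0]]))
t=P[box&(P[:,2]>.073)&(P[:,2]<.083)][:,:2].astype(np.float32); print('block',cv2.minAreaRect(t),len(t))
t=P[box&(P[:,2]>.008)&(P[:,2]<.016)][:,:2].astype(np.float32); print('plate',cv2.minAreaRect(t),len(t))
# rasterised ortho heightmap views
r=P[(P[:,0]>.42)&(P[:,0]<.6)&(P[:,1]<-.1)&(P[:,1]>-.45)]
t=r[(r[:,2]>.08)&(r[:,2]<.092)][:,:2].astype(np.float32); print('rack',cv2.minAreaRect(t),len(t))
for n,c in [('k',(.478,.2395))]:
    k=P[box&(P[:,2]>.195)]; print(k.mean(0),np.ptp(k,axis=0),len(k))
# ortho-like warp of colour on z=.078
def ortho(z,x0,x1,y0,y1,s,fn):
    X=np.arange(x1,x0,-s);Y=np.arange(y1,y0,-s);c,R,tt=cam('top')
    G=np.stack(np.meshgrid(X,Y,indexing='ij')+[np.full((len(X),len(Y)),z)],-1) if False else np.dstack([*np.meshgrid(X,Y,indexing='ij'),np.full((len(X),len(Y)),z)])
    q=G@R.T+tt; mx=(q[...,0]/q[...,2]*c['fx']+c['cx']).astype(np.float32); my=(q[...,1]/q[...,2]*c['fy']+c['cy']).astype(np.float32)
    cv2.imwrite('pics/'+fn,cv2.remap(im,mx,my,cv2.INTER_CUBIC)[:,:,::-1])
ortho(.078,.4,.56,.02,.40,.0005,'o1.png')
E
```

```text
table z -0.0010015308088377611
bar [0.47180598 0.21028813] [-0.26489433 -0.96427745] -105.3606737974691 [0.51648928 0.3729458 ] [0.42548034 0.04165194] 0.3435669562684156 0.10481228988196077
block ((0.4633941948413849, 0.19732198119163513), (0.3265233039855957, 0.16703638434410095), 89.88687896728516) 1368
plate ((0.46157532930374146, 0.20220810174942017), (0.35855334997177124, 0.1794416308403015), 86.28579711914062) 913
rack ((0.5083210468292236, -0.2761933207511902), (0.3194771409034729, 0.06766196340322495), 83.41390991210938) 950
[0.47914494 0.23876593 0.20129144] [0.01749099 0.02022615 0.00945833] 56
```

View pics/o1.png

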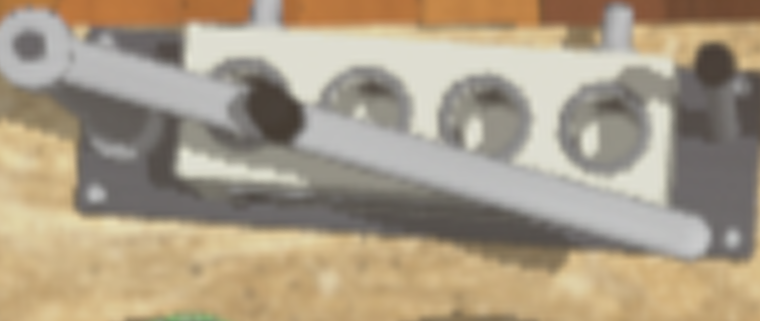

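```bash
cat >> h.py <<'E'
def tell(p,yaw=None):
    s=env.observe();R=np.array(s['tool_rot']);x=np.array(s['position'])
    print('t',s['time_s'],'at',x.round(4),'yheading',np.degrees(np.arctan2(R[1,1],R[0,1])).round(2),'tilt',np.degrees(R[:2,2]).round(2),'w',round(s['grip_width'],4),'F',np.array(s['ft_force']).round(1))
    d=R.T@(np.array(p)-x)/.04; print(' units xyz',d.round(3))
    if yaw is not None:
        dy=(yaw-np.degrees(np.arctan2(R[1,1],R[0,1]))+180)%360-180; print(' rz units',(-np.radians(dy)/.15).round(3))
E
python3 - <<'E'
from h import *
h=np.array([.511,.3545])
for n in ['top','scene']:
    im,d=snap(n);P,u,v=world(n,d)
    r=P[:,:2]-h;D=np.linalg.norm(r,axis=1);a=np.degrees(np.arctan2(r[:,1],r[:,0]))
    m=(D<.35)&(a<-108)&(a>-176)&(P[:,2]>.09)
    m&=(P[:,2]<.4)
    Q=P[m]
    for i in range(2,10):
        for j in range(0,8):
            k=Q[(np.floor(Q[:,0]/.05)==i)&(np.floor(Q[:,1]/.05)==j)]
            if len(k): print(n,i*.05,j*.05,k[:,2].max().round(3),len(k))
E
```

```text
top 0.15000000000000002 0.25 0.143 67
top 0.15000000000000002 0.30000000000000004 0.143 46
top 0.2 0.1 0.15 2
top 0.2 0.25 0.146 289
top 0.2 0.30000000000000004 0.146 232
top 0.25 0.05 0.176 10
top 0.25 0.1 0.184 42
top 0.25 0.30000000000000004 0.104 4
top 0.30000000000000004 0.25 0.097 26
top 0.30000000000000004 0.30000000000000004 0.099 25
top 0.35000000000000003 0.25 0.098 31
top 0.35000000000000003 0.30000000000000004 0.098 30
top 0.4 0.1 0.169 7
top 0.4 0.15000000000000002 0.172 8
top 0.45 0.15000000000000002 0.172 20
top 0.45 0.2 0.205 52
top 0.45 0.25 0.174 51
top 0.45 0.30000000000000004 0.174 54
top 0.45 0.35000000000000003 0.176 10
scene 0.15000000000000002 0.25 0.144 150
scene 0.15000000000000002 0.30000000000000004 0.144 131
scene 0.2 0.25 0.144 254
scene 0.2 0.30000000000000004 0.146 117
scene 0.25 0.1 0.186 3
scene 0.30000000000000004 0.25 0.096 23
scene 0.30000000000000004 0.30000000000000004 0.097 21
scene 0.35000000000000003 0.25 0.096 22
scene 0.35000000000000003 0.30000000000000004 0.098 35
scene 0.4 0.15000000000000002 0.175 7
scene 0.4 0.25 0.093 1
scene 0.4 0.30000000000000004 0.092 2
scene 0.45 0.15000000000000002 0.172 19
scene 0.45 0.2 0.206 81
scene 0.45 0.25 0.199 48
scene 0.45 0.30000000000000004 0.177 55
scene 0.45 0.35000000000000003 0.171 10
```

Emit:
{"method": "jog_arm", "body": {"plan": [[[0,0,-1,0,0,-0.97],[0,0,-1,0,0,-0.97],[0,0,0,0,0,-0.97],[0,0,0,0,0,-0.97],[0,0,0,0,0,-0.97],[0,0,0,0,0,-0.97]]]}}

```text
time_s: 1.7
position: [0.2312, -0.499, 0.3113]
tool_rot: [[0.255, 0.967, -0.0], [0.967, -0.255, -0.0], [-0.0, -0.0, -1.0]]
ft_force: [0.2, 0.2, -0.0]
grip_width: 0.0854
```

```bash
python3 -c "
from h import *
tell([.44,.2,.31],-15.4)"
```

```text
t 1.7 at [ 0.2312 -0.499   0.3113] yheading -14.78 tilt [-0. -0.] w 0.0854 F [ 0.2  0.2 -0. ]
 units xyz [18.229  0.59   0.033]
 rz units 0.072
```

Emit:
{"method": "jog_arm", "body": {"plan": [[[1,0,0,0,0,0],[1,0,0,0,0,0],[1,0,0,0,0,0],[1,0,0,0,0,0],[1,0,0,0,0,0],[1,0,0,0,0,0],[1,0,0,0,0,0],[1,0,0,0,0,0],[1,0,0,0,0,0]]]}}

```text
time_s: 2.6
position: [0.3251, -0.1499, 0.3115]
tool_rot: [[0.261, 0.965, 0.0], [0.965, -0.261, -0.0], [-0.0, 0.001, -1.0]]
ft_force: [0.1, -0.0, 0.2]
grip_width: 0.0853
```

Emit:
{"method": "jog_arm", "body": {"plan": [[[1,0,0,0,0,0],[1,0,0,0,0,0],[1,0,0,0,0,0],[1,0,0,0,0,0],[1,0,0,0,0,0],[1,0,0,0,0,0],[1,0,0,0,0,0],[0,0,0,0,0,0]]]}}

```text
time_s: 3.4
position: [0.3984, 0.1222, 0.3112]
tool_rot: [[0.256, 0.967, -0.0], [0.967, -0.256, 0.001], [0.001, -0.0, -1.0]]
ft_force: [-0.4, -0.6, 0.1]
grip_width: 0.0854
```

```bash
python3 -c "
from h import *
tell([.479,.2388,.31],-15.4)
for n in ['wrist','scene','top']:
    im,d=snap(n,n+'1.png')
    if n!='wrist':
        P,u,v=world(n,d);m=(P[:,0]>.15)&(P[:,0]<.4)&(P[:,1]>.0)&(P[:,1]<.22)&(P[:,2]>.02)&(P[:,2]<.3)
        Q=P[m]
        for i in range(3,8):
          for j in range(0,5):
            k=Q[(np.floor(Q[:,0]/.05)==i)&(np.floor(Q[:,1]/.05)==j)]
            if len(k): print(n,round(i*.05,2),round(j*.05,2),k.max(0).round(3),k.min(0).round(3),len(k))
"
```

```text
t 3.4 at [0.3984 0.1222 0.3112] yheading -14.82 tilt [-0.    0.05] w 0.0854 F [-0.4 -0.6  0.1]
 units xyz [3.334 1.202 0.032]
 rz units 0.068
```

View pics/wrist1.png

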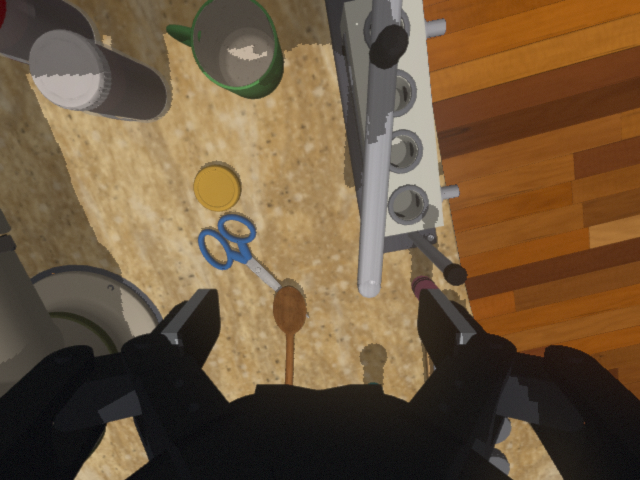

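View pics/scene1.png

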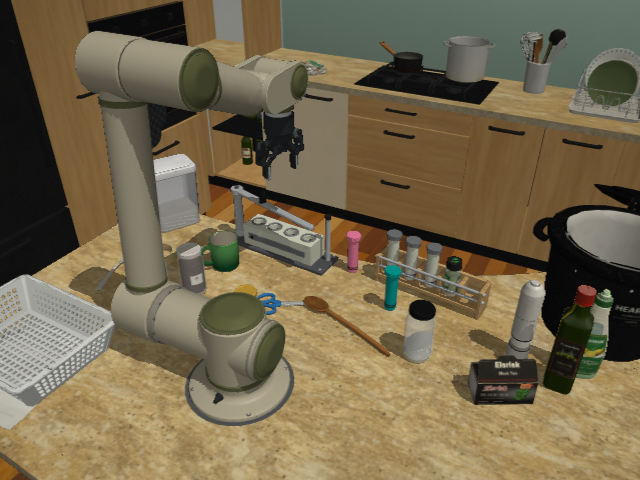

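View pics/top1.png

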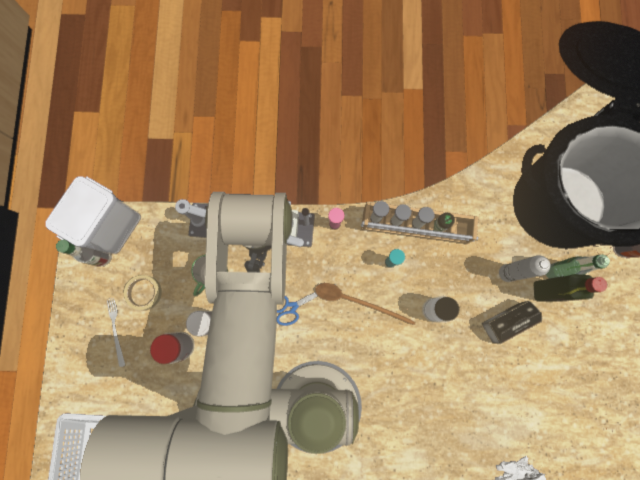

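Emit:
{"method": "jog_arm", "body": {"plan": [[[0.83,0.3,0,0,0,0.07],[0.83,0.3,0,0,0,0],[0.83,0.3,0,0,0,0],[0.83,0.3,0,0,0,0],[0,0,0.8,0,0,0],[0,0,0.8,0,0,0],[0,0,0,0,0,0],[0,0,0,0,0,0]]]}}

```text
time_s: 4.35
position: [0.4806, 0.2327, 0.2484]
tool_rot: [[0.273, 0.962, 0.0], [0.962, -0.273, 0.0], [0.0, 0.0, -1.0]]
ft_force: [-0.2, 0.7, 0.4]
grip_width: 0.0857
```

```bash
python3 -c "
from h import *
tell([.479,.2388,.31],-15.4)
im,d=snap('wrist','w2.png');c=cam('wrist');P,u,v=world('wrist',d,None,c)
m=(P[:,2]>.197)&(P[:,2]<.21)&(abs(P[:,0]-.479)<.04)&(abs(P[:,1]-.2388)<.04)
k=P[m];print('knob',k.mean(0),np.ptp(k,axis=0),k.min(0),k.max(0),len(k))
b=P[(P[:,2]>.167)&(P[:,2]<.175)&(P[:,0]>.4)&(P[:,0]<.6)&(P[:,1]>.02)&(P[:,1]<.42)];b=b[:,:2]
print(cv2.minAreaRect(b.astype(np.float32)),len(b))
tool=np.array(env.observe()['position']);print('tcp px',proj('wrist',tool,c))
"
```

```text
t 4.35 at [0.4806 0.2327 0.2484] yheading -15.83 tilt [0.03 0.  ] w 0.0857 F [-0.2  0.7  0.4]
 units xyz [ 0.136 -0.078 -1.541]
 rz units -0.05
knob [0.48318176 0.24295305 0.20272398] [0.02112537 0.02127168 0.00828833] [0.47222727 0.23120439 0.19702245] [0.49335265 0.25247608 0.20531078] 967
((0.4817035496234894, 0.2484714835882187), (0.26408734917640686, 0.03722251206636429), 72.39107513427734) 11864
tcp px (np.float64(318.7174466304619), np.float64(295.4156985213118))
```

View pics/w2.png

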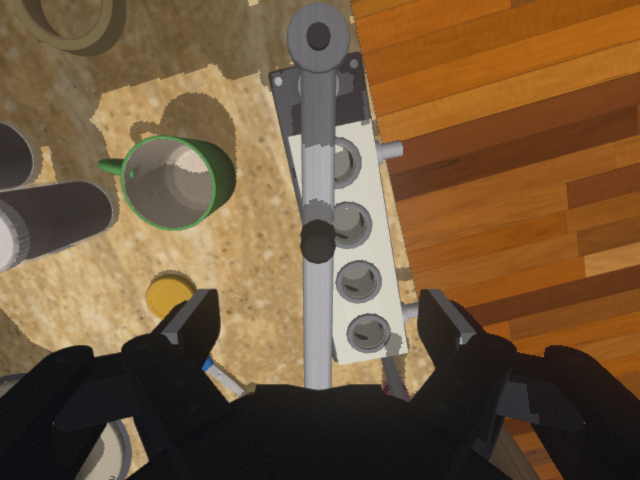

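Emit:
{"method": "jog_arm", "body": {"plan": [[[0.22,-0.02,0,0,0,0],[0,0,0.9,0,0,0],[0,0,0.86,0,0,0],[0,0,0,0,0,0],[0,0,0,0,0,0]]]}}

```text
time_s: 4.9
position: [0.4824, 0.2429, 0.1785]
tool_rot: [[0.271, 0.963, 0.002], [0.963, -0.271, 0.0], [0.001, 0.001, -1.0]]
ft_force: [1.0, 0.2, 0.7]
grip_width: 0.0857
```

Emit:
{"method": "jog_arm", "body": {"plan": [[[0,0,0,0,0,0],[0,0,0,0,0,0],[0,0,0,0,0,0],[0,0,0,0,0,0],[0,0,0,0,0,0],[0,0,0,0,0,0],[0,0,0,0,0,0]]], "grip": -1, "squeeze": 25}}

```text
time_s: 5.6
position: [0.482, 0.2425, 0.1775]
tool_rot: [[0.271, 0.963, 0.001], [0.963, -0.271, 0.0], [0.0, 0.001, -1.0]]
ft_force: [-0.5, -0.0, 6.0]
grip_width: 0.021
```

Emit:
{"method": "jog_arm", "body": {"plan": [[[0.015,-0.3,-0.03,0,0,0.667],[0.015,-0.3,0,0,0,0.667],[0.015,-0.3,0,0,0,0.667],[0.015,-0.3,0,0,0,0.667],[0,0,0,0,0,0]]]}}

```text
time_s: 6.1
position: [0.4389, 0.2656, 0.1776]
tool_rot: [[0.626, 0.78, 0.001], [0.78, -0.626, 0.002], [0.002, -0.001, -1.0]]
ft_force: [4.3, 3.8, -5.8]
grip_width: 0.0211
```

Emit:
{"method": "jog_arm", "body": {"plan": [[[0.015,-0.3,0,0,0,0.667],[0.015,-0.3,0,0,0,0.667],[0.015,-0.3,0,0,0,0.667],[0.015,-0.3,0,0,0,0.667],[0.015,-0.3,0,0,0,0.667],[0.015,-0.3,0,0,0,0.667],[0.015,-0.3,0,0,0,0.667],[0,0,0,0,0,0]]]}}

```text
time_s: 6.9
position: [0.3984, 0.336, 0.1776]
tool_rot: [[0.981, 0.192, 0.005], [0.192, -0.981, 0.001], [0.005, -0.0, -1.0]]
ft_force: [12.6, 1.7, -7.0]
grip_width: 0.0211
```

Emit:
{"method": "jog_arm", "body": {"plan": [[[0,0,0,0,0,0],[0,0,0,0,0,0],[0,0,0,0,0,0],[0,0,-0.8,0,0,0],[0,0,-0.8,0,0,0],[0,0,-0.8,0,0,0],[0,0,-0.8,0,0,0],[0,0,0,0,0,0]]], "grip": 1}}

```text
time_s: 7.7
position: [0.3972, 0.3352, 0.3104]
tool_rot: [[0.981, 0.195, 0.007], [0.195, -0.981, 0.004], [0.008, -0.002, -1.0]]
ft_force: [-1.6, 0.3, 0.1]
grip_width: 0.0852
```

```bash
python3 -c "
from h import *
tell([.479,.158,.31],-4.4)
im,d=snap('wrist','w3.png');c=cam('wrist');P,u,v=world('wrist',d,None,c)
im,d=snap('top','t3.png');P,u,v=world('top',d)
t=P[(P[:,2]>.006)&(P[:,2]<.09)&(P[:,0]>.4)&(P[:,0]<.6)&(P[:,1]>.02)&(P[:,1]<.36)]
b=t[t[:,2]>.073][:,:2]; print(cv2.minAreaRect(b.astype(np.float32)),len(b))
"
```

```text
t 7.7 at [0.3972 0.3352 0.3104] yheading -78.78 tilt [0.41 0.21] w 0.0852 F [-1.6  0.3  0.1]
 units xyz [1.144 4.743 0.007]
 rz units -8.654
((0.5022276043891907, 0.19656036794185638), (0.32457396388053894, 0.0772549957036972), 86.10486602783203) 1899
```

View pics/w3.png

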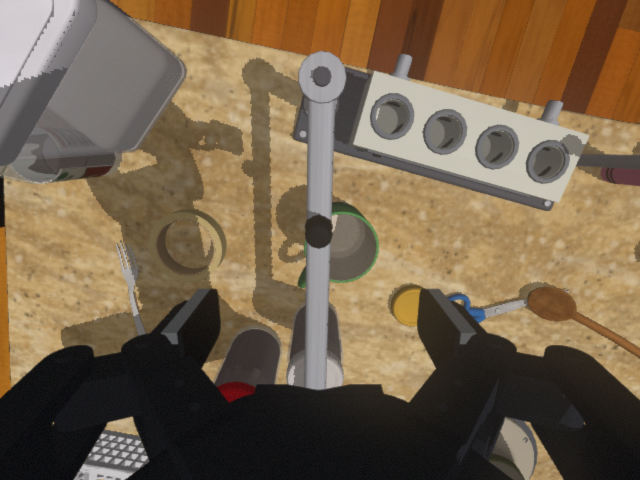

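View pics/t3.png

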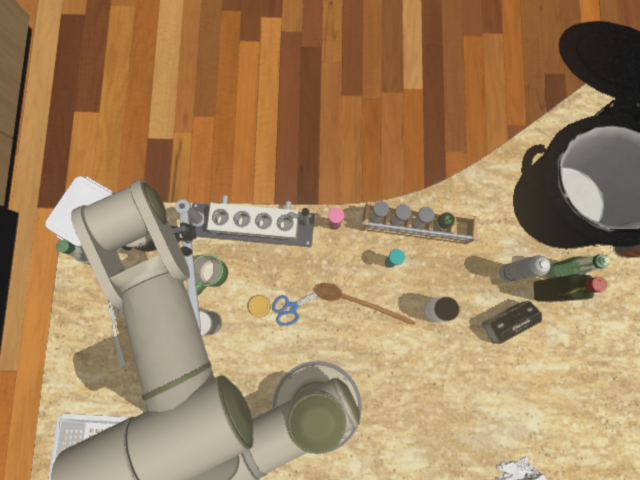

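Emit:
{"method": "jog_arm", "body": {"plan": [[[0,0,0,0,0,-0.97],[0,0,0,0,0,-0.97],[0,0,0,0,0,-0.97],[0,0,0,0,0,-0.97],[0,0,0,0,0,-0.97],[0,0,0,0,0,-0.97],[0,0,0,0,0,-0.97],[0,0,0,0,0,-0.97],[0,0,0,0,0,-0.97],[0,0,0,0,0,0]]]}}

```text
time_s: 8.8
position: [0.396, 0.3345, 0.3048]
tool_rot: [[0.064, 0.998, -0.002], [0.998, -0.064, -0.001], [-0.001, -0.002, -1.0]]
ft_force: [-0.4, 0.4, 0.2]
grip_width: 0.0854
```

```bash
python3 -c "
from h import *
tell([.503,.11,.31],-4)"
```

```text
t 8.8 at [0.396  0.3345 0.3048] yheading -3.69 tilt [-0.14 -0.07] w 0.0854 F [-0.4  0.4  0.2]
 units xyz [-5.43   3.029 -0.129]
 rz units 0.036
```

Emit:
{"method": "jog_arm", "body": {"plan": [[[-0.9,0.5,0,0,0,0],[-0.9,0.5,0,0,0,0],[-0.9,0.5,0,0,0,0],[-0.9,0.5,0,0,0,0],[-0.9,0.5,0,0,0,0],[-0.9,0.5,0,0,0,0],[0,0,0,0,0,0],[0,0,0,0,0,0]]]}}

```text
time_s: 9.6
position: [0.5019, 0.1108, 0.3052]
tool_rot: [[0.07, 0.998, -0.002], [0.998, -0.07, 0.0], [0.0, -0.002, -1.0]]
ft_force: [0.2, 0.5, 0.1]
grip_width: 0.0855
```

```bash
cat > sock.py <<'E'
from h import *
tell([.503,.11,.31],-4)
def ortho(n,im,c,z,x0,x1,y0,y1,s):
    X=np.arange(x1,x0,-s);Y=np.arange(y1,y0,-s);c,R,tt=c
    G=np.dstack([*np.meshgrid(X,Y,indexing='ij'),np.full((len(X),len(Y)),z)])
    q=G@R.T+tt; mx=(q[...,0]/q[...,2]*c['fx']+c['cx']).astype(np.float32); my=(q[...,1]/q[...,2]*c['fy']+c['cy']).astype(np.float32)
    return cv2.remap(im,mx,my,cv2.INTER_CUBIC)
import sys
tag=sys.argv[1]
c=cam('wrist');im,d=snap('wrist','w%s.png'%tag)
for n in ['wrist','top']:
    if n=='top': im,d=snap('top'); c=cam('top')
    o=ortho(n,im,c,.078,.42,.58,.04,.36,.0005)
    cv2.imwrite('pics/o_%s_%s.png'%(n,tag),o[:,:,::-1])
    P,u,v=world(n,d,None,c)
    t=P[(P[:,2]>.073)&(P[:,2]<.083)&(P[:,0]>.45)&(P[:,0]<.56)&(P[:,1]>.06)&(P[:,1]<.34)]
    if len(t): 
        print(n,'block',cv2.minAreaRect(t[:,:2].astype(np.float32)),t[:,2].mean(),len(t))
E
python3 sock.py 4
```

```text
t 9.6 at [0.5019 0.1108 0.3052] yheading -4.04 tilt [-0.11  0.02] w 0.0855 F [0.2 0.5 0.1]
 units xyz [-0.018  0.028 -0.119]
 rz units -0.004
wrist block ((0.5038357377052307, 0.18903213739395142), (0.24399523437023163, 0.07614434510469437), 86.0023422241211) 0.07819040582813876 13966
top block ((0.5017467737197876, 0.18749725818634033), (0.24443988502025604, 0.0767698734998703), 86.10042572021484) 0.07734853576074939 351
```

View pics/o_wrist_4.png

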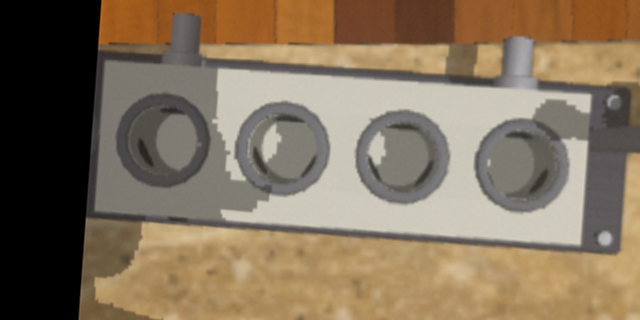

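View pics/o_top_4.png

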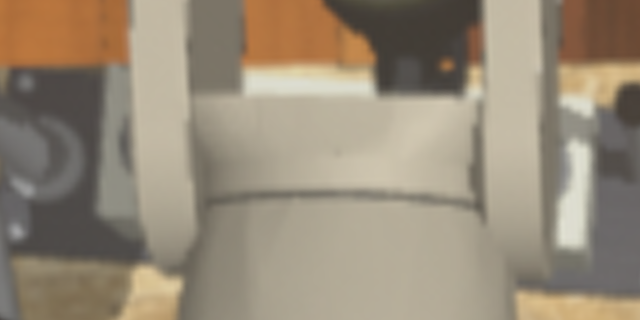

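View pics/w4.png

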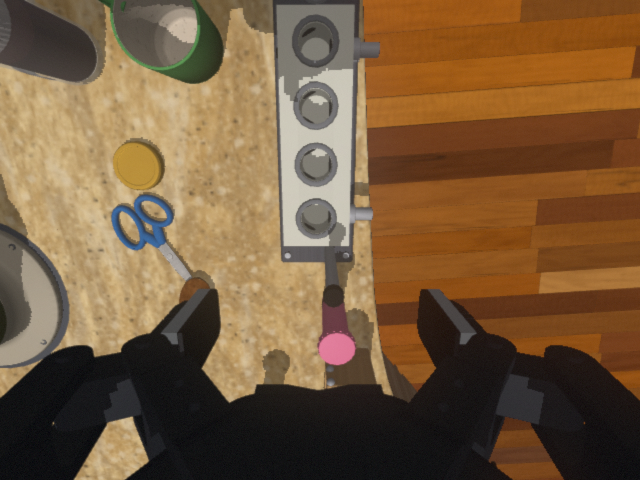

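Emit:
{"method": "jog_arm", "body": {"plan": [[[-1,0,0,0,0,0.11],[-1,0,0,0,0,0.11],[-1,0,0,0,0,0.1],[-1,0,0,0,0,0],[-1,0,0,0,0,0],[-1,0,0,0,0,0],[-1,0,0,0,0,0],[-1,0,0,0,0,0],[0,0,0,0,0,0],[0,0,0,0,0,0]]]}}

```text
time_s: 10.7
position: [0.4695, -0.2063, 0.3059]
tool_rot: [[0.114, 0.993, -0.0], [0.993, -0.114, 0.001], [0.001, -0.0, -1.0]]
ft_force: [-0.4, 0.8, -0.2]
grip_width: 0.0858
```

```bash
cat > tubes.py <<'E'
from h import *
import sys
tell([.5205,-.156,.2],-6.7)
c=cam('wrist');im,d=snap('wrist','w%s.png'%sys.argv[1])
P,u,v=world('wrist',d,None,c)
m=(P[:,2]>.09)&(P[:,2]<.17)&(P[:,0]>.45)&(P[:,0]<.58)&(P[:,1]<-.1)&(P[:,1]>-.45)
lab=np.zeros((480,640),np.uint8);mm=m&(P[:,2]>.147)
lab[v[mm],u[mm]]=1
n,L,st,ce=cv2.connectedComponentsWithStats(lab)
idx=L[v,u]
for i in range(1,n):
    if st[i,4]<80: continue
    k=P[idx==i]; (cx,cy),r=cv2.minEnclosingCircle(k[:,:2].astype(np.float32)); col=im[L==i].mean(0).astype(int)
    top=k[k[:,2]>np.percentile(k[:,2],50)-.003]
    A=np.c_[top[:,:2]-top[:,:2].mean(0),np.ones(len(top))];pl=np.linalg.lstsq(A,top[:,2],rcond=None)[0]
    print(i,ce[i].round(),'circ',round(cx,4),round(cy,4),round(r,4),'top',top.mean(0).round(4),'slope',pl[:2].round(3),col,st[i,4])
t=P[(P[:,2]>.082)&(P[:,2]<.092)&(P[:,0]>.45)&(P[:,0]<.58)&(P[:,1]<-.1)]
if len(t): print('rack',cv2.minAreaRect(t[:,:2].astype(np.float32)))
E
python3 tubes.py 5
```

```text
t 10.7 at [ 0.4695 -0.2063  0.3059] yheading -6.55 tilt [-0.02  0.04] w 0.0858 F [-0.4  0.8 -0.2]
 units xyz [1.392 1.124 2.648]
 rz units 0.017
1 [375. 159.] circ 0.5247 -0.1556 0.0218 top [ 0.5245 -0.1552  0.1545] slope [ 0.002 -0.001] [112 108 109] 1908
2 [370. 223.] circ 0.5167 -0.2129 0.022 top [ 0.5165 -0.2122  0.1546] slope [ 0.004 -0.006] [113 110 110] 1663
3 [369. 284.] circ 0.5115 -0.273 0.0221 top [ 0.5111 -0.2718  0.1546] slope [ 0.002 -0.009] [113 110 110] 1483
rack ((0.5110040903091431, -0.27375346422195435), (0.3181111216545105, 0.06616886705160141), 83.37748718261719)
```

View pics/w5.png

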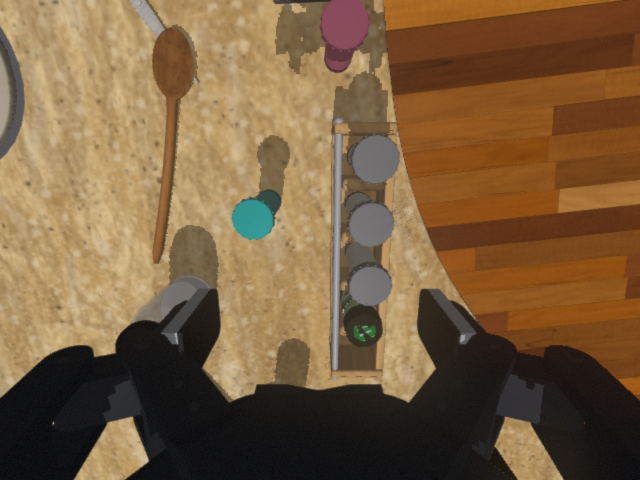

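Emit:
{"method": "jog_arm", "body": {"plan": [[[0.7,0.6,0,0,0,0],[0.71,0.6,0,0,0,0],[0,0,0.9,0,0,0],[0,0,0.9,0,0,0],[0,0,0.7,0,0,0],[0,0,0,0,0,0],[0,0,0,0,0,0]]]}}

```text
time_s: 11.45
position: [0.5241, -0.1552, 0.2073]
tool_rot: [[0.112, 0.994, 0.001], [0.994, -0.112, -0.0], [-0.0, 0.001, -1.0]]
ft_force: [0.1, -0.1, -0.6]
grip_width: 0.085
```

```bash
python3 tubes.py 6
```

```text
t 11.45 at [ 0.5241 -0.1552  0.2073] yheading -6.42 tilt [ 0.05 -0.02] w 0.085 F [ 0.1 -0.1 -0.6]
 units xyz [-0.029 -0.086  0.181]
 rz units 0.033
1 [320. 256.] circ 0.5244 -0.1556 0.0221 top [ 0.5248 -0.1544  0.1546] slope [-0.    -0.008] [120 117 118] 3460
2 [317. 337.] circ 0.5168 -0.2124 0.0219 top [ 0.5169 -0.2113  0.1546] slope [-0.002 -0.015] [117 114 115] 2960
3 [319. 386.] circ 0.5128 -0.2541 0.0098 top [ 0.5131 -0.2525  0.1495] slope [0.082 0.765] [55 53 52] 109
rack ((0.5186098217964172, -0.21064245700836182), (0.19291356205940247, 0.06584684550762177), 83.78681182861328)
```

View pics/w6.png

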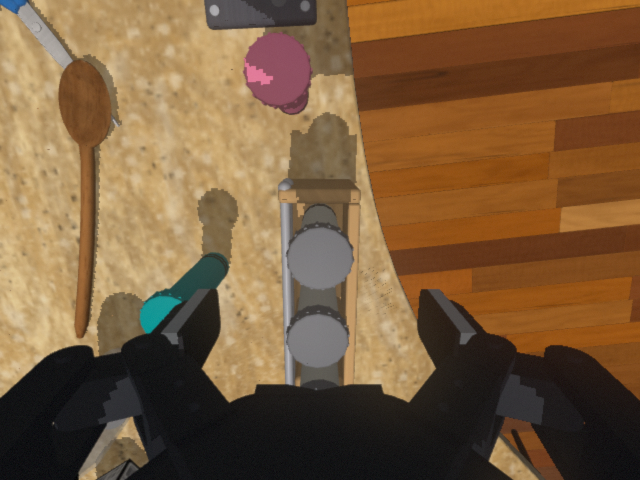

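Emit:
{"method": "jog_arm", "body": {"plan": [[[0,0,0.9,0,0,0],[0,0,0.9,0,0,0],[0,0,0.73,0,0,0],[0,0,0,0,0,0]]]}}

```text
time_s: 11.9
position: [0.5229, -0.1557, 0.1036]
tool_rot: [[0.113, 0.994, -0.003], [0.994, -0.113, 0.002], [0.001, -0.003, -1.0]]
ft_force: [0.3, -0.2, 0.3]
grip_width: 0.0852
```

Emit:
{"method": "jog_arm", "body": {"plan": [[[0,0,0,0,0,0],[0,0,0,0,0,0],[0,0,0,0,0,0],[0,0,0,0,0,0],[0,0,0,0,0,0],[0,0,0,0,0,0]]], "grip": -1, "squeeze": 60}}

```text
time_s: 12.5
position: [0.5245, -0.1568, 0.107]
tool_rot: [[0.113, 0.994, 0.003], [0.994, -0.113, -0.002], [-0.002, 0.004, -1.0]]
ft_force: [-1.4, 0.5, 8.5]
grip_width: 0.0393
```

Emit:
{"method": "jog_arm", "body": {"plan": [[[0,0,0,0,0,0],[0,0,0,0,0,0],[0,0,0,0,0,0]]]}}

```text
time_s: 12.8
position: [0.5245, -0.1568, 0.107]
tool_rot: [[0.113, 0.994, 0.003], [0.994, -0.113, -0.002], [-0.002, 0.004, -1.0]]
ft_force: [-0.2, 1.1, 7.2]
grip_width: 0.0394
```

```bash
python3 tubes.py 7
```

```text
t 12.8 at [ 0.5245 -0.1568  0.107 ] yheading -6.5 tilt [ 0.19 -0.11] w 0.0394 F [-0.2  1.1  7.2]
 units xyz [ 0.005 -0.092 -2.326]
 rz units 0.023
1 [318. 351.] circ 0.524 -0.1535 0.0561 top [ 0.5246 -0.1519  0.1592] slope [-0.013 -0.122] [66 64 64] 22696
rack ((0.5233669877052307, -0.16868962347507477), (0.10901496559381485, 0.06609783321619034), 84.02664947509766)
```

View pics/w7.png

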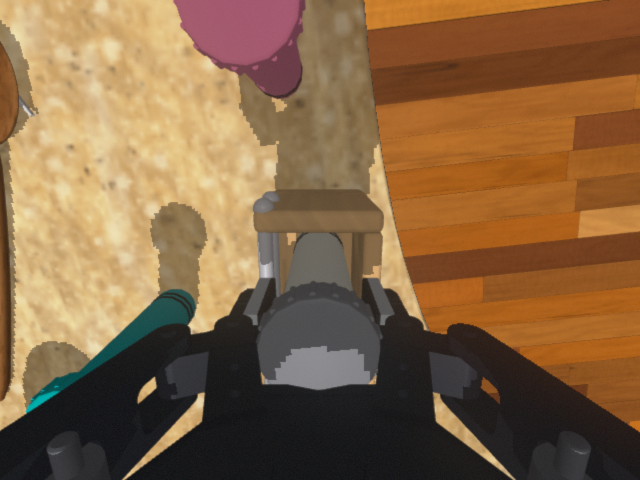

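Emit:
{"method": "jog_arm", "body": {"plan": [[[0,0,0,0,0,0],[0,0,0,0,0,0],[0,0,0,0,0,0],[0,0,-0.28,0,0,0],[0,0,-0.28,0,0,0],[0,0,0,0,0,0],[0,0,0,0,0,0]]], "grip": 0.6}}

```text
time_s: 13.55
position: [0.5237, -0.1564, 0.1278]
tool_rot: [[0.113, 0.994, 0.001], [0.994, -0.113, -0.001], [-0.0, 0.001, -1.0]]
ft_force: [-0.0, -0.4, -0.4]
grip_width: 0.0684
```

Emit:
{"method": "jog_arm", "body": {"plan": [[[0,0,0,0,0,0],[0,0,0,0,0,0],[0,0,0,0,0,0],[0,0,0,0,0,0],[0,0,0,0,0,0],[0,0,0,0,0,0]]], "grip": -1, "squeeze": 60}}

```text
time_s: 14.15
position: [0.5235, -0.1563, 0.1273]
tool_rot: [[0.113, 0.994, -0.0], [0.994, -0.113, 0.0], [0.0, -0.0, -1.0]]
ft_force: [-0.4, 0.3, 4.4]
grip_width: 0.0404
```

```bash
python3 tubes.py 8
```

```text
t 14.15 at [ 0.5235 -0.1563  0.1273] yheading -6.5 tilt [-0.01  0.  ] w 0.0404 F [-0.4  0.3  4.4]
 units xyz [-1.000e-03 -7.700e-02 -1.817e+00]
 rz units 0.023
1 [319. 318.] circ 0.5241 -0.1498 0.034 top [ 0.5239 -0.1532  0.1563] slope [0.007 0.014] [104 102 103] 11278
rack ((0.522144615650177, -0.17792929708957672), (0.1274387091398239, 0.06601925939321518), 83.83343505859375)
```

View pics/w8.png

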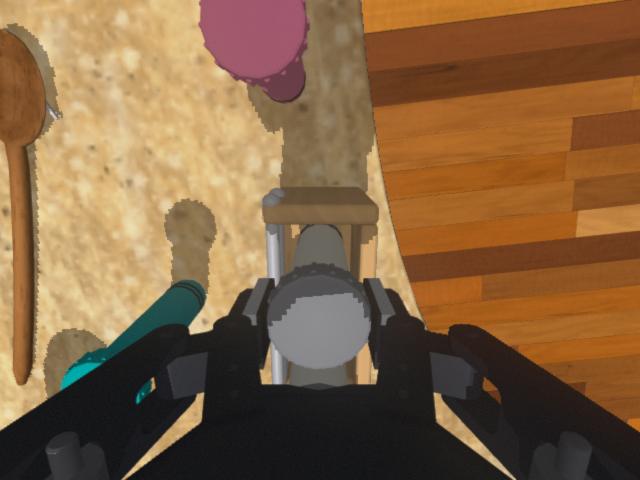

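Emit:
{"method": "jog_arm", "body": {"plan": [[[0,0,-0.4,0,0,0],[0,0,-0.6,0,0,0],[0,0,-0.6,0,0,0],[0,0,-0.6,0,0,0],[0,0,-0.6,0,0,0],[0,0,-0.4,0,0,0],[0,0,0,0,0,0]]]}}

```text
time_s: 14.9
position: [0.5242, -0.1566, 0.2569]
tool_rot: [[0.113, 0.994, 0.003], [0.994, -0.113, -0.002], [-0.001, 0.003, -1.0]]
ft_force: [-0.1, 0.7, -2.0]
grip_width: 0.0404
```

```bash
cat > hand.py <<'E'
from h import *
import sys
s=env.observe();T=np.array(s['position']);Rt=np.array(s['tool_rot'])
c=cam('wrist');im,d=snap('wrist','w%s.png'%sys.argv[1])
P,u,v=world('wrist',d,None,c)
L=(P-T)@Rt   # tool frame
# cap top: z ~ -.028
m=(abs(L[:,0])<.03)&(abs(L[:,1])<.0205)&(L[:,2]<-.015)&(L[:,2]>-.045)
k=L[m]; zt=np.percentile(k[:,2],10);print('ztop cap',zt.round(4),len(k))
t=k[k[:,2]<zt+.003]
(cx,cy),r=cv2.minEnclosingCircle(t[:,:2].astype(np.float32));print('circle tool xy',round(cx,4),round(cy,4),round(r,4),t.min(0).round(4),t.max(0).round(4))
A=np.c_[t[:,:2],np.ones(len(t))];print('slope',np.linalg.lstsq(A,t[:,2],rcond=None)[0].round(3))
E
python3 hand.py 9; python3 -c "
from h import *
tell([.4975,.0992,.243],-4)
snap('scene','s9.png')"
```

```text
ztop cap -0.0284 9759
circle tool xy 0.0004 -0.0 0.0233 [-0.0197 -0.0205 -0.0403] [ 0.022   0.0205 -0.0254]
slope [ 0.012 -0.013 -0.028]
t 14.95 at [ 0.5237 -0.1563  0.2553] yheading -6.51 tilt [ 0.04 -0.02] w 0.0404 F [ 0.2  0.4 -1.8]
 units xyz [ 6.273 -1.374  0.304]
 rz units -0.292
```

View pics/s9.png

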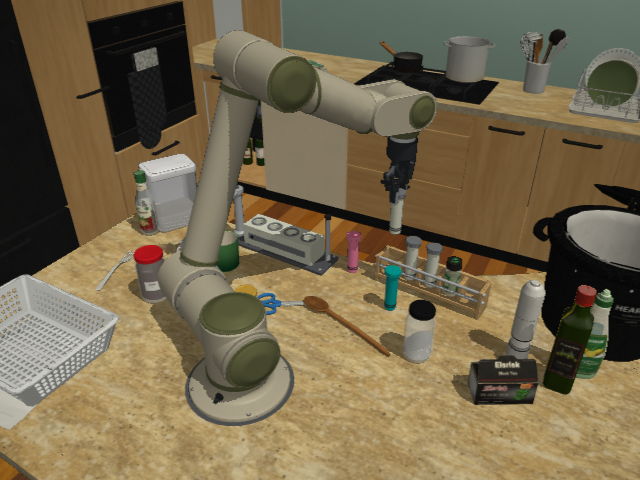

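View pics/w9.png

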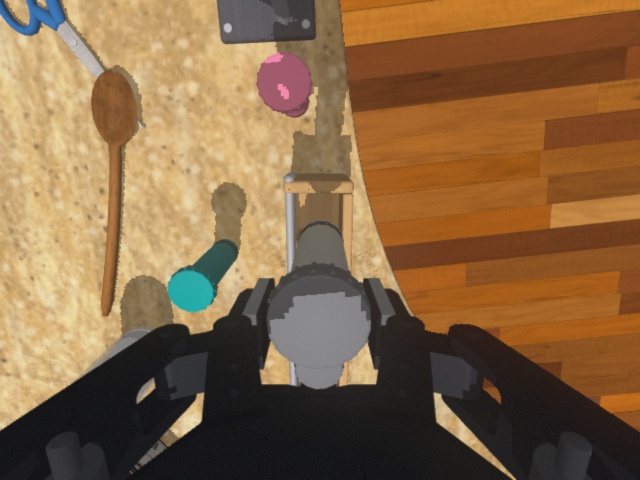

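Emit:
{"method": "jog_arm", "body": {"plan": [[[0,0,-0.8,0,0,-0.29],[0.5,0,0,0,0,0],[0.8,0,0,0,0,0],[0.8,0,0,0,0,0],[0.8,0,0,0,0,0],[0.8,0,0,0,0,0],[0.8,0,0,0,0,0],[0.8,0,0,0,0,0],[0.5,0,0,0,0,0],[0,0,0,0,0,0]]]}}

```text
time_s: 16.0
position: [0.5394, 0.0773, 0.2857]
tool_rot: [[0.067, 0.998, -0.003], [0.998, -0.067, 0.001], [0.001, -0.003, -1.0]]
ft_force: [-0.0, -0.1, -1.4]
grip_width: 0.0401
```

```bash
python3 hand.py 10; python3 -c "
from h import *
tell([.4975,.0985,.2],-4)"
```

```text
ztop cap -0.0284 9756
circle tool xy 0.0004 -0.0001 0.0234 [-0.0203 -0.0205 -0.0404] [ 0.0225  0.0205 -0.0254]
slope [ 0.012 -0.012 -0.028]
t 16.05 at [0.5395 0.0759 0.2858] yheading -3.9 tilt [-0.15  0.  ] w 0.0403 F [-0.2  0.6 -0.7]
 units xyz [ 0.494 -1.08   2.149]
 rz units 0.011
```

Emit:
{"method": "jog_arm", "body": {"plan": [[[0.25,-0.54,0,0,0,0],[0.25,-0.54,0,0,0,0],[0,0,0.6,0,0,0],[0,0,0.6,0,0,0],[0,0,0,0,0,0],[0,0,0,0,0,0],[0,0,0,0,0,0],[0,0,0,0,0,0]]]}}

```text
time_s: 16.85
position: [0.4986, 0.0978, 0.2402]
tool_rot: [[0.07, 0.998, 0.002], [0.998, -0.07, -0.0], [0.0, 0.002, -1.0]]
ft_force: [0.1, -0.2, -1.0]
grip_width: 0.0401
```

```bash
python3 hand.py 11; python3 -c "
from h import *
tell([.4975,.0985,.2],-4)
snap('scene','s11.png')"
```

```text
ztop cap -0.0285 9764
circle tool xy 0.0004 0.0001 0.0234 [-0.0198 -0.0205 -0.0404] [ 0.0225  0.0205 -0.0255]
slope [ 0.012 -0.012 -0.028]
t 16.9 at [0.4985 0.0979 0.2401] yheading -4.03 tilt [ 0.08 -0.01] w 0.0403 F [ 0.1  0.9 -1.7]
 units xyz [ 0.013 -0.027  1.002]
 rz units -0.003
```

View pics/w11.png

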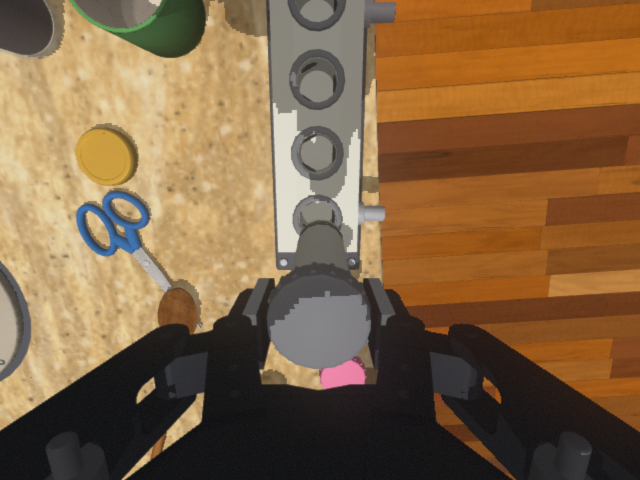

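Emit:
{"method": "jog_arm", "body": {"plan": [[[0.01,-0.03,0,0,0,0],[0,0,0.5,0,0,0],[0,0,0.5,0,0,0],[0,0,0.5,0,0,0],[0,0,0,0,0,0],[0,0,0,0,0,0],[0,0,0.2,0,0,0],[0,0,0.2,0,0,0],[0,0,0,0,0,0]]]}}

```text
time_s: 17.85
position: [0.4965, 0.0986, 0.1625]
tool_rot: [[0.07, 0.998, -0.002], [0.998, -0.07, 0.0], [-0.0, -0.002, -1.0]]
ft_force: [0.7, 0.3, -0.9]
grip_width: 0.0404
```

```bash
python3 hand.py 12; python3 -c "
from h import *
tell([.4975,.0985,.1266],-4)
im,d=snap('scene');cv2.imwrite('pics/s12.png',cv2.resize(im[150:320,200:480],None,fx=2.8,fy=2.8,interpolation=2)[:,:,::-1])"
```

```text
ztop cap -0.0284 9757
circle tool xy 0.0 -0.0 0.0236 [-0.0199 -0.0205 -0.04  ] [ 0.0224  0.0205 -0.0254]
slope [ 0.012 -0.013 -0.028]
t 17.9 at [0.4968 0.0986 0.163 ] yheading -4.01 tilt [-0.05  0.  ] w 0.0403 F [ 0.2  0.6 -0.8]
 units xyz [-0.     0.019  0.909]
 rz units -0.002
```

View pics/s12.png

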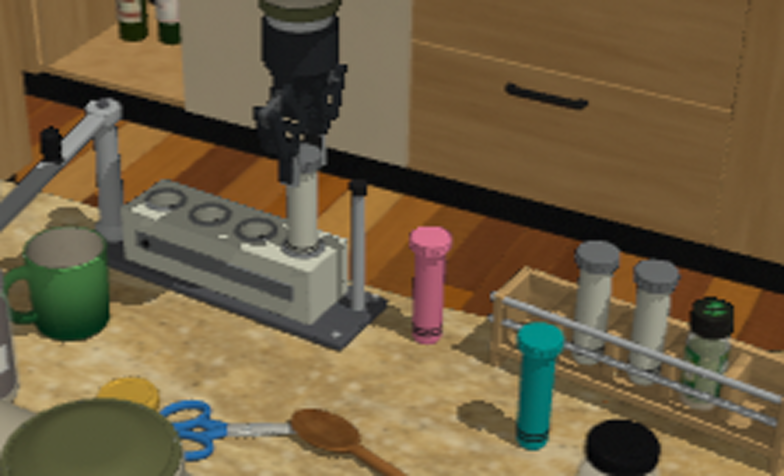

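Emit:
{"method": "jog_arm", "body": {"plan": [[[0,0,0.2,0,0,0],[0,0,0.2,0,0,0],[0,0,0.2,0,0,0],[0,0,0.15,0,0,0],[0,0,0.13,0,0,0],[0,0,0,0,0,0],[0,0,0,0,0,0]]]}}

```text
time_s: 18.65
position: [0.4968, 0.0985, 0.1276]
tool_rot: [[0.07, 0.998, -0.001], [0.998, -0.07, -0.0], [-0.0, -0.001, -1.0]]
ft_force: [0.7, 0.1, -6.6]
grip_width: 0.0401
```

```bash
python3 hand.py 13; python3 -c "
from h import *
tell([.4975,.0985,.1266],-4)"
```

```text
ztop cap -0.0284 9748
circle tool xy 0.0005 -0.0 0.0233 [-0.0199 -0.0205 -0.0408] [ 0.0221  0.0205 -0.0254]
slope [ 0.012 -0.013 -0.028]
t 18.7 at [0.4968 0.0986 0.1276] yheading -4.02 tilt [-0.05  0.  ] w 0.0404 F [ 1.1 -0.5 -5.9]
 units xyz [-0.     0.018  0.025]
 rz units -0.002
```

Emit:
{"method": "jog_arm", "body": {"plan": [[[0,0,0.05,0,0,0],[0,0,0.05,0,0,0],[0,0,0,0,0,0]]]}}

```text
time_s: 19.0
position: [0.4977, 0.0986, 0.1271]
tool_rot: [[0.07, 0.998, 0.004], [0.998, -0.07, -0.0], [0.0, 0.004, -1.0]]
ft_force: [-7.8, -0.7, 28.0]
grip_width: 0.0402
```

Emit:
{"method": "jog_arm", "body": {"plan": [[[0,0,-0.05,0,0,0],[0,0,0,0,0,0],[0,0,0,0,0,0],[0,0,0,0,0,0],[0,0,-0.5,0,0,0],[0,0,-0.9,0,0,0],[0,0,-0.9,0,0,0],[0,0,-0.9,0,0,0],[0,0,0,0,0,0]]], "grip": 1}}

```text
time_s: 19.9
position: [0.4985, 0.0986, 0.2584]
tool_rot: [[0.07, 0.998, 0.009], [0.998, -0.07, -0.0], [0.0, 0.009, -1.0]]
ft_force: [0.9, -0.3, -0.4]
grip_width: 0.0852
```

```bash
cat > caps.py <<'E'
from h import *
import sys
c=cam('wrist');im,d=snap('wrist','w%s.png'%sys.argv[1])
P,u,v=world('wrist',d,None,c)
m=(P[:,2]>.148)&(P[:,2]<.2)&(P[:,0]>.44)&(P[:,0]<.57)&(P[:,1]>.06)&(P[:,1]<.32)
lab=np.zeros((480,640),np.uint8);lab[v[m],u[m]]=1
n,L,st,ce=cv2.connectedComponentsWithStats(lab);idx=L[v,u]
for i in range(1,n):
    if st[i,4]<200: continue
    k=P[idx==i];t=k[abs(k[:,2]-np.median(k[:,2]))<.004]
    (cx,cy),r=cv2.minEnclosingCircle(t[:,:2].astype(np.float32));print(ce[i].round(),'circ',round(cx,4),round(cy,4),round(r,4),'z',np.median(t[:,2]).round(4))
E
python3 caps.py 14;python3 -c "
from h import *
tell([.5166,-.2126,.26],-6.5)"
```

```text
[314. 234.] circ 0.496 0.0998 0.022 z 0.155
t 19.95 at [0.4976 0.0986 0.2558] yheading -4.01 tilt [ 0.24 -0.01] w 0.0854 F [ 1.  -0.1 -1.7]
 units xyz [-7.727  1.018 -0.102]
 rz units 0.29
```

View pics/w14.png

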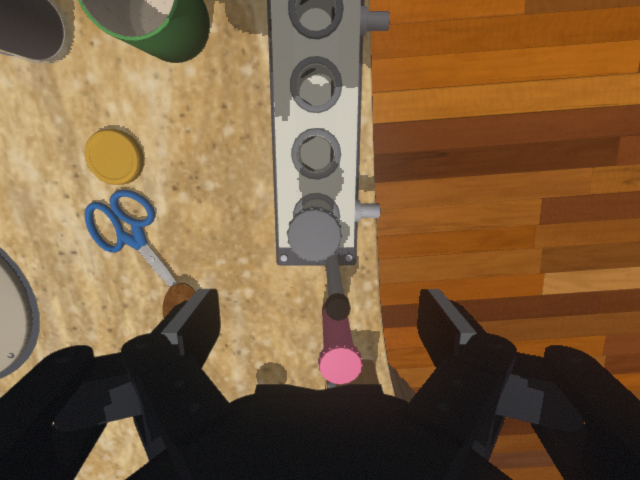

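Emit:
{"method": "jog_arm", "body": {"plan": [[[-0.3,0,-0.2,0,0,0.29],[-0.9,0.2,0,0,0,0],[-0.9,0.2,0,0,0,0],[-0.9,0.2,0,0,0,0],[-0.9,0.2,0,0,0,0],[-0.9,0.2,0,0,0,0],[-0.9,0.2,0,0,0,0],[-0.9,0.15,0,0,0,0],[-0.9,0,0,0,0,0],[0,0,0,0,0,0]]]}}

```text
time_s: 20.95
position: [0.516, -0.2099, 0.2604]
tool_rot: [[0.12, 0.993, -0.003], [0.993, -0.12, 0.001], [0.0, -0.003, -1.0]]
ft_force: [0.5, 0.8, -0.2]
grip_width: 0.0857
```

```bash
python3 tubes.py 15;python3 -c "
from h import *
tell([.5166,-.2126,.128],-6.5)"
```

```text
t 20.95 at [ 0.516  -0.2099  0.2604] yheading -6.88 tilt [-0.16  0.04] w 0.0857 F [ 0.5  0.8 -0.2]
 units xyz [ 1.35  -0.045  1.512]
 rz units -0.021
1 [321. 238.] circ 0.5169 -0.213 0.0219 top [ 0.5169 -0.2122  0.1546] slope [-0.004 -0.005] [120 117 118] 2229
2 [323. 307.] circ 0.5113 -0.2732 0.0222 top [ 0.5115 -0.2715  0.1546] slope [-0.001 -0.014] [119 117 117] 1971
rack ((0.5125160217285156, -0.2592223286628723), (0.2902148962020874, 0.06601392477750778), 83.376220703125)
t 21.0 at [ 0.5162 -0.2078  0.2607] yheading -6.79 tilt [-0.15  0.09] w 0.0854 F [-0.4  0.7  0.5]
 units xyz [-0.123  0.033  3.317]
 rz units -0.034
```

View pics/w15.png

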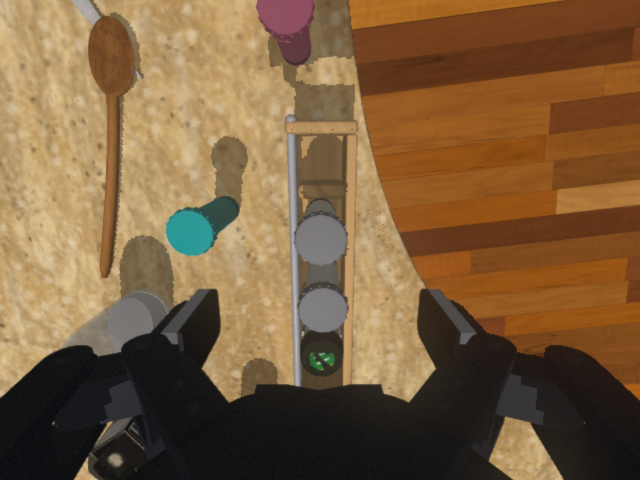

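Emit:
{"method": "jog_arm", "body": {"plan": [[[-0.12,0.04,0.6,0,0,0],[0,0,0.8,0,0,0],[0,0,0.8,0,0,0],[0,0,0.8,0,0,0],[0,0,0.32,0,0,0],[0,0,0,0,0,0],[0,0,0,0,0,0]]]}}

```text
time_s: 21.7
position: [0.5183, -0.2102, 0.1297]
tool_rot: [[0.113, 0.994, -0.0], [0.994, -0.113, 0.0], [0.0, -0.0, -1.0]]
ft_force: [0.4, 0.1, 0.7]
grip_width: 0.0854
```

```bash
python3 -c "
from h import *
tell([.5168,-.2127,.128],-6.5)"
```

```text
t 21.7 at [ 0.5183 -0.2102  0.1297] yheading -6.5 tilt [-0.    0.01] w 0.0854 F [0.4 0.1 0.7]
 units xyz [-0.067 -0.03   0.043]
 rz units 0.0
```

Emit:
{"method": "jog_arm", "body": {"plan": [[[0,0,0,0,0,0],[0,0,0,0,0,0],[0,0,0,0,0,0],[0,0,0,0,0,0],[0,0,0,0,0,0],[0,0,0,0,0,0],[0,0,0,0,0,0]]], "grip": -1, "squeeze": 60}}

```text
time_s: 22.4
position: [0.5184, -0.2109, 0.1302]
tool_rot: [[0.113, 0.994, 0.001], [0.994, -0.113, -0.001], [-0.001, 0.001, -1.0]]
ft_force: [-1.4, 0.3, 6.0]
grip_width: 0.0403
```

```bash
python3 hand.py 16
```

```text
ztop cap -0.0258 9251
circle tool xy 0.0002 0.0001 0.0235 [-0.0232 -0.0205 -0.0403] [ 0.0195  0.0205 -0.0228]
slope [-0.013 -0.002 -0.025]
```

Emit:
{"method": "jog_arm", "body": {"plan": [[[0,0,-0.4,0,0,0],[0,0,-0.7,0,0,0],[0,0,-0.7,0,0,0],[0,0,-0.7,0,0,0],[0,0,-0.7,0,0,0],[0,0,-0.7,0,0,0],[0,0,0,0,0,0],[0,0,0,0,0,0]]]}}

```text
time_s: 23.25
position: [0.518, -0.2105, 0.2848]
tool_rot: [[0.113, 0.994, -0.0], [0.994, -0.113, 0.0], [0.0, -0.0, -1.0]]
ft_force: [1.0, -0.1, -2.0]
grip_width: 0.04
```

```bash
python3 hand.py 17; python3 -c "
from h import *
tell([.5017,.1591,.285],-4)"
```

```text
ztop cap -0.0258 9251
circle tool xy 0.0001 -0.0001 0.0235 [-0.0232 -0.0205 -0.0406] [ 0.0187  0.0205 -0.0228]
slope [-0.017  0.001 -0.025]
t 23.3 at [ 0.5178 -0.2104  0.284 ] yheading -6.51 tilt [-0.1   0.07] w 0.04 F [ 0.6 -0.2 -1.9]
 units xyz [ 9.132 -1.447 -0.012]
 rz units -0.292
```

View pics/w17.png

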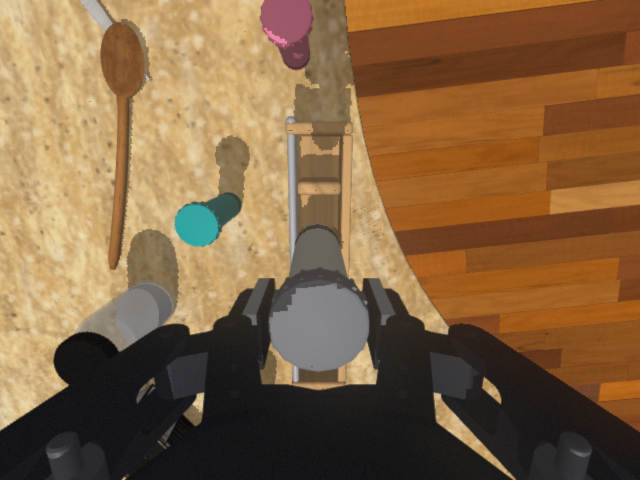

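Emit:
{"method": "jog_arm", "body": {"plan": [[[0,0,0,0,0,-0.29],[0.5,-0.1,0,0,0,0],[0.9,-0.2,0,0,0,0],[0.9,-0.2,0,0,0,0],[0.9,-0.2,0,0,0,0],[0.9,-0.2,0,0,0,0],[0.9,-0.1,0,0,0,0],[0.9,0,0,0,0,0],[0.9,0,0,0,0,0],[0.9,0,0,0,0,0]]]}}

```text
time_s: 24.3
position: [0.4988, 0.1016, 0.2843]
tool_rot: [[0.07, 0.998, -0.002], [0.998, -0.07, 0.0], [0.0, -0.002, -1.0]]
ft_force: [0.7, 1.0, -0.7]
grip_width: 0.04
```

Emit:
{"method": "jog_arm", "body": {"plan": [[[0.9,0,0,0,0,0],[0.5,0,0,0,0,0],[0,0,0,0,0,0],[0,0,0,0,0,0]]]}}

```text
time_s: 24.7
position: [0.503, 0.1556, 0.2845]
tool_rot: [[0.069, 0.998, -0.002], [0.998, -0.069, -0.0], [-0.0, -0.002, -1.0]]
ft_force: [0.1, -0.2, -1.8]
grip_width: 0.04
```

```bash
python3 hand.py 18; python3 -c "
from h import *
tell([.5012,.1613,.24],-4)"
```

```text
ztop cap -0.0258 9258
circle tool xy -0.0 0.0001 0.0236 [-0.0231 -0.0205 -0.0404] [ 0.019   0.0205 -0.0228]
slope [-0.014 -0.003 -0.025]
t 24.75 at [0.5032 0.155  0.2847] yheading -4.03 tilt [-0.08 -0.02] w 0.04 F [ 0.4 -0.2 -2.1]
 units xyz [ 0.154 -0.06   1.117]
 rz units -0.003
```

Emit:
{"method": "jog_arm", "body": {"plan": [[[0.15,-0.06,0,0,0,0],[0,0,0.6,0,0,0],[0,0,0.7,0,0,0],[0,0,0.7,0,0,0],[0,0,0.4,0,0,0],[0,0,0,0,0,0],[0,0,0,0,0,0],[0,0,0,0,0,0]]]}}

```text
time_s: 25.55
position: [0.5023, 0.1613, 0.1906]
tool_rot: [[0.07, 0.998, 0.002], [0.998, -0.07, 0.0], [0.0, 0.002, -1.0]]
ft_force: [0.6, -0.1, -1.7]
grip_width: 0.0399
```

```bash
python3 hand.py 19; python3 -c "
from h import *
tell([.5012,.1613,.1292],-4)"
```

```text
ztop cap -0.0258 9254
circle tool xy 0.0003 -0.0001 0.0235 [-0.023  -0.0205 -0.0403] [ 0.0191  0.0205 -0.0228]
slope [-0.016  0.002 -0.025]
t 25.6 at [0.5022 0.1614 0.1905] yheading -4.03 tilt [0.13 0.01] w 0.0398 F [-0.5 -0.1 -1.2]
 units xyz [-0.005 -0.029  1.533]
 rz units -0.003
```

View pics/w19.png

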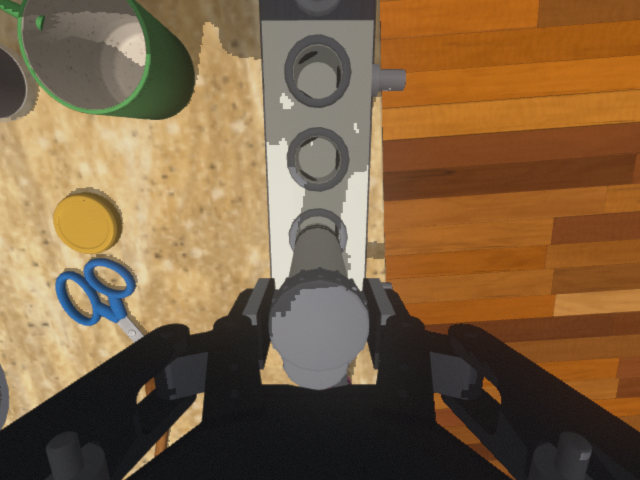

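Emit:
{"method": "jog_arm", "body": {"plan": [[[0,-0.02,0,0,0,0],[0,0,0.2,0,0,0],[0,0,0.2,0,0,0],[0,0,0.2,0,0,0],[0,0,0,0,0,0]]]}}

```text
time_s: 26.1
position: [0.5013, 0.1614, 0.1642]
tool_rot: [[0.07, 0.998, -0.0], [0.998, -0.07, -0.0], [-0.0, -0.0, -1.0]]
ft_force: [3.8, 0.1, -2.7]
grip_width: 0.0396
```

Emit:
{"method": "jog_arm", "body": {"plan": [[[0,0,0.2,0,0,0],[0,0,0.2,0,0,0],[0,0,0.2,0,0,0],[0,0,0.2,0,0,0],[0,0,0.13,0,0,0],[0,0,0,0,0,0],[0,0,0,0,0,0]]]}}

```text
time_s: 26.8
position: [0.5022, 0.1617, 0.1301]
tool_rot: [[0.07, 0.998, 0.005], [0.998, -0.07, 0.001], [0.001, 0.005, -1.0]]
ft_force: [0.1, 0.2, 16.4]
grip_width: 0.04
```

```bash
python3 hand.py 20; python3 -c "
from h import *
tell([.5012,.1613,.1292],-4)"
```

```text
ztop cap -0.0258 9269
circle tool xy 0.0001 -0.0001 0.0235 [-0.0233 -0.0205 -0.0401] [ 0.0193  0.0205 -0.0229]
slope [-0.015 -0.001 -0.025]
t 26.85 at [0.5022 0.1617 0.1302] yheading -4.01 tilt [0.27 0.03] w 0.0404 F [ 0.4 -1.4 16.3]
 units xyz [-0.011 -0.025  0.024]
 rz units -0.001
```

Emit:
{"method": "jog_arm", "body": {"plan": [[[0,0,0.04,0,0,0],[0,0,0,0,0,0]]]}}

```text
time_s: 27.05
position: [0.5025, 0.1618, 0.13]
tool_rot: [[0.07, 0.998, 0.006], [0.998, -0.07, 0.001], [0.001, 0.006, -1.0]]
ft_force: [-3.8, 0.4, 28.3]
grip_width: 0.0401
```

Emit:
{"method": "jog_arm", "body": {"plan": [[[0,0,-0.05,0,0,0],[0,0,0,0,0,0],[0,0,0,0,0,0],[0,0,0,0,0,0],[0,0,-0.5,0,0,0],[0,0,-0.9,0,0,0],[0,0,-0.9,0,0,0],[0,0,-0.9,0,0,0],[0,0,0,0,0,0]]], "grip": 1}}

```text
time_s: 27.95
position: [0.5024, 0.1617, 0.2608]
tool_rot: [[0.07, 0.998, 0.008], [0.998, -0.07, 0.001], [0.001, 0.008, -1.0]]
ft_force: [-0.6, 0.4, -0.2]
grip_width: 0.0855
```

```bash
python3 caps.py 21;python3 -c "
from h import *
tell([.5113,-.2725,.26],-6.5)
im,d=snap('scene');cv2.imwrite('pics/s21.png',cv2.resize(im[150:320,200:480],None,fx=2.8,fy=2.8,interpolation=2)[:,:,::-1])"
```

```text
[315. 237.] circ 0.5007 0.1596 0.022 z 0.1548
[315. 307.] circ 0.4963 0.0999 0.022 z 0.155
t 28.0 at [0.5016 0.1616 0.2581] yheading -4.01 tilt [0.22 0.02] w 0.0851 F [ 0.1 -0.4 -1.3]
 units xyz [-10.809   1.002  -0.051]
 rz units 0.29
```

View pics/s21.png

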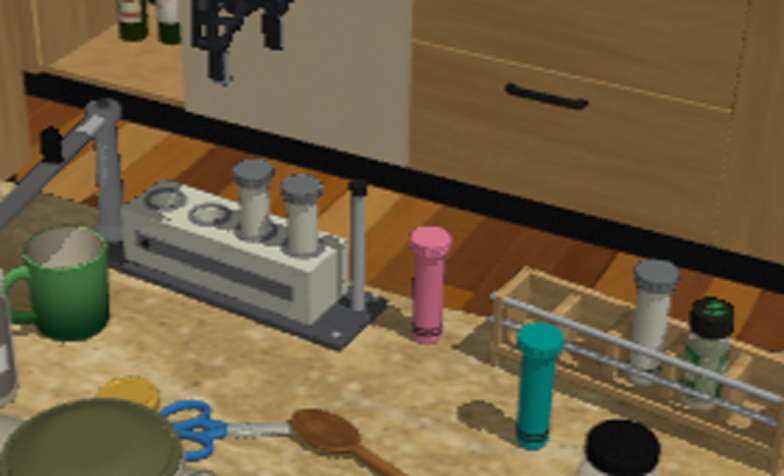

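Emit:
{"method": "jog_arm", "body": {"plan": [[[0,0,-0.2,0,0,0.29],[-0.6,0,0,0,0,0],[-0.95,0.2,0,0,0,0],[-0.95,0.2,0,0,0,0],[-0.95,0.2,0,0,0,0],[-0.95,0.2,0,0,0,0],[-0.95,0.2,0,0,0,0],[-0.95,0.2,0,0,0,0],[-0.95,0.2,0,0,0,0],[-0.95,0.07,0,0,0,0]]]}}

```text
time_s: 29.05
position: [0.5219, -0.1725, 0.2624]
tool_rot: [[0.113, 0.994, -0.003], [0.994, -0.113, 0.002], [0.002, -0.003, -1.0]]
ft_force: [1.0, 0.1, -0.3]
grip_width: 0.085
```

Emit:
{"method": "jog_arm", "body": {"plan": [[[-0.95,0,0,0,0,0],[-0.95,0,0,0,0,0],[-0.67,0,0,0,0,0],[0,0,0,0,0,0],[0,0,0,0,0,0]]]}}

```text
time_s: 29.55
position: [0.5102, -0.273, 0.2628]
tool_rot: [[0.114, 0.993, -0.002], [0.993, -0.114, 0.002], [0.002, -0.003, -1.0]]
ft_force: [0.0, 0.2, -0.1]
grip_width: 0.0855
```

```bash
python3 tubes.py 22;python3 -c "
from h import *
tell([.5113,-.2725,.129],-6.5)"
```

```text
t 29.55 at [ 0.5102 -0.273   0.2628] yheading -6.56 tilt [-0.13  0.13] w 0.0855 F [ 0.   0.2 -0.1]
 units xyz [ 2.933 -0.075  1.577]
 rz units 0.017
1 [320. 234.] circ 0.5113 -0.273 0.022 top [ 0.5114 -0.2721  0.1546] slope [-0.    -0.005] [118 115 115] 2218
rack ((0.5108077526092529, -0.2736307382583618), (0.31847167015075684, 0.06611325591802597), 83.36328125)
t 29.6 at [ 0.5104 -0.2725  0.2634] yheading -6.5 tilt [-0.09  0.1 ] w 0.0852 F [ 0.3  0.7 -0.1]
 units xyz [-0.004  0.027  3.359]
 rz units 0.001
```

View pics/w22.png

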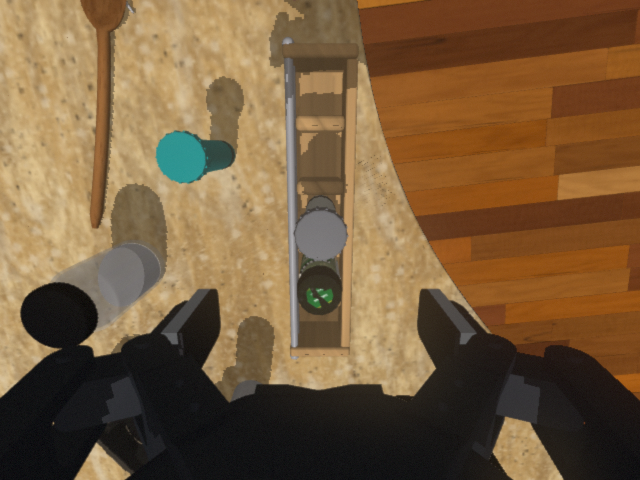

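Emit:
{"method": "jog_arm", "body": {"plan": [[[0,0.02,0.6,0,0,0],[0,0,0.8,0,0,0],[0,0,0.8,0,0,0],[0,0,0.8,0,0,0],[0,0,0.37,0,0,0],[0,0,0,0,0,0],[0,0,0,0,0,0]]]}}

```text
time_s: 30.3
position: [0.5118, -0.2726, 0.1303]
tool_rot: [[0.112, 0.994, 0.0], [0.994, -0.112, -0.0], [-0.0, 0.0, -1.0]]
ft_force: [-0.3, 1.3, 0.3]
grip_width: 0.0855
```

Emit:
{"method": "jog_arm", "body": {"plan": [[[0,0,0,0,0,0],[0,0,0,0,0,0],[0,0,0,0,0,0],[0,0,0,0,0,0],[0,0,0,0,0,0],[0,0,0,0,0,0],[0,0,0,0,0,0]]], "grip": -1, "squeeze": 60}}

```text
time_s: 31.0
position: [0.5117, -0.2736, 0.1307]
tool_rot: [[0.113, 0.994, 0.001], [0.994, -0.113, -0.001], [-0.001, 0.001, -1.0]]
ft_force: [-1.0, 0.1, 6.2]
grip_width: 0.04
```

```bash
python3 hand.py 23
```

```text
ztop cap -0.0254 9249
circle tool xy 0.0004 0.0001 0.0234 [-0.0203 -0.0205 -0.0405] [ 0.0221  0.0205 -0.0224]
slope [ 0.006 -0.005 -0.025]
```

Emit:
{"method": "jog_arm", "body": {"plan": [[[0,0,-0.4,0,0,0],[0,0,-0.7,0,0,0],[0,0,-0.7,0,0,0],[0,0,-0.7,0,0,0],[0,0,-0.7,0,0,0],[0,0,-0.7,0,0,0],[0,0,0,0,0,0],[0,0,0,0,0,0]]]}}

```text
time_s: 31.85
position: [0.5112, -0.2732, 0.2853]
tool_rot: [[0.113, 0.994, -0.0], [0.994, -0.113, 0.0], [0.0, -0.0, -1.0]]
ft_force: [-0.3, 0.5, -1.6]
grip_width: 0.04
```

```bash
python3 hand.py 24; python3 -c "
from h import *
tell([.5059,.2189,.285],-4)"
```

```text
ztop cap -0.0252 9241
circle tool xy -0.0 0.0 0.0236 [-0.0201 -0.0205 -0.0401] [ 0.0217  0.0205 -0.0222]
slope [ 0.008 -0.006 -0.025]
t 31.9 at [ 0.511  -0.273   0.2844] yheading -6.51 tilt [-0.1   0.08] w 0.0404 F [ 0.1  0.6 -2.5]
 units xyz [ 1.2205e+01 -1.5220e+00  3.0000e-03]
 rz units -0.293
```

Emit:
{"method": "jog_arm", "body": {"plan": [[[0,0,0,0,0,-0.29],[0.5,-0.1,0,0,0,0],[0.9,-0.2,0,0,0,0],[0.9,-0.2,0,0,0,0],[0.9,-0.2,0,0,0,0],[0.9,-0.2,0,0,0,0],[0.9,-0.1,0,0,0,0],[0.9,0,0,0,0,0],[0.9,0,0,0,0,0],[0.9,0,0,0,0,0]]]}}

```text
time_s: 32.9
position: [0.4924, 0.0383, 0.2843]
tool_rot: [[0.07, 0.998, -0.003], [0.998, -0.07, 0.0], [0.0, -0.003, -1.0]]
ft_force: [1.2, -0.4, -2.1]
grip_width: 0.0396
```

Emit:
{"method": "jog_arm", "body": {"plan": [[[0.9,0,0,0,0,0],[0.9,0,0,0,0,0],[0.9,0,0,0,0,0],[0.9,0,0,0,0,0],[0.9,0,0,0,0,0],[0,0,0,0,0,0],[0,0,0,0,0,0]]]}}

```text
time_s: 33.6
position: [0.5051, 0.2166, 0.2842]
tool_rot: [[0.069, 0.998, -0.003], [0.998, -0.069, -0.001], [-0.001, -0.003, -1.0]]
ft_force: [0.1, -0.9, -1.5]
grip_width: 0.0402
```

```bash
python3 hand.py 25; python3 -c "
from h import *
tell([.505,.2187,.19],-4)"
```

```text
ztop cap -0.0253 9269
circle tool xy 0.0003 -0.0 0.0235 [-0.0204 -0.0205 -0.0401] [ 0.0223  0.0205 -0.0223]
slope [ 0.009 -0.004 -0.025]
t 33.65 at [0.5053 0.2159 0.2845] yheading -4.01 tilt [-0.13 -0.05] w 0.0404 F [ 0.5  0.8 -1.5]
 units xyz [ 0.071 -0.007  2.363]
 rz units -0.001
```

Emit:
{"method": "jog_arm", "body": {"plan": [[[0.07,-0.01,0,0,0,0],[0,0,0.6,0,0,0],[0,0,0.7,0,0,0],[0,0,0.7,0,0,0],[0,0,0.37,0,0,0],[0,0,0,0,0,0],[0,0,0,0,0,0],[0,0,0,0,0,0]]]}}

```text
time_s: 34.45
position: [0.506, 0.219, 0.1922]
tool_rot: [[0.071, 0.998, 0.002], [0.998, -0.071, 0.0], [0.001, 0.002, -1.0]]
ft_force: [-0.6, -0.4, -1.2]
grip_width: 0.0403
```

```bash
python3 hand.py 26; python3 -c "
from h import *
tell([.505,.2187,.1298],-4)"
```

```text
ztop cap -0.0253 9252
circle tool xy 0.0004 -0.0 0.0233 [-0.0202 -0.0205 -0.0405] [ 0.0217  0.0205 -0.0223]
slope [ 0.008 -0.004 -0.025]
t 34.5 at [0.5059 0.219  0.1921] yheading -4.03 tilt [0.13 0.03] w 0.0399 F [-0.2 -0.6 -1. ]
 units xyz [-0.011 -0.026  1.557]
 rz units -0.004
```

View pics/w26.png

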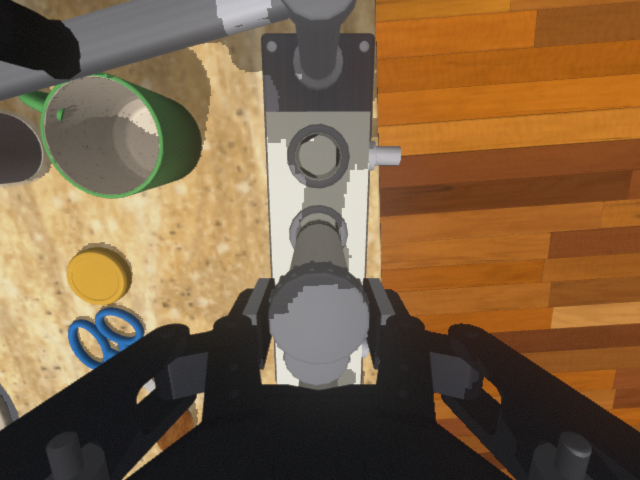

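Emit:
{"method": "jog_arm", "body": {"plan": [[[0,-0.02,0,0,0,0],[0,0,0.2,0,0,0],[0,0,0.2,0,0,0],[0,0,0.2,0,0,0],[0,0,0,0,0,0]]]}}

```text
time_s: 35.0
position: [0.5047, 0.219, 0.1656]
tool_rot: [[0.07, 0.998, -0.001], [0.998, -0.07, -0.0], [-0.001, -0.001, -1.0]]
ft_force: [2.2, 0.0, -2.2]
grip_width: 0.0398
```

Emit:
{"method": "jog_arm", "body": {"plan": [[[0,0,0.2,0,0,0],[0,0,0.2,0,0,0],[0,0,0.2,0,0,0],[0,0,0.2,0,0,0],[0,0,0.16,0,0,0],[0,0,0,0,0,0],[0,0,0,0,0,0]]]}}

```text
time_s: 35.7
position: [0.5058, 0.2194, 0.1307]
tool_rot: [[0.07, 0.998, 0.005], [0.998, -0.07, 0.001], [0.001, 0.005, -1.0]]
ft_force: [-1.4, -1.7, 15.1]
grip_width: 0.0401
```

Emit:
{"method": "jog_arm", "body": {"plan": [[[0,0,0.04,0,0,0],[0,0,0,0,0,0]]]}}

```text
time_s: 35.9
position: [0.506, 0.2195, 0.1306]
tool_rot: [[0.07, 0.998, 0.006], [0.998, -0.07, 0.001], [0.002, 0.006, -1.0]]
ft_force: [-4.3, -1.8, 28.2]
grip_width: 0.0401
```

Emit:
{"method": "jog_arm", "body": {"plan": [[[0,0,-0.05,0,0,0],[0,0,0,0,0,0],[0,0,0,0,0,0],[0,0,0,0,0,0],[0,0,-0.5,0,0,0],[0,0,-0.9,0,0,0],[0,0,-0.9,0,0,0],[0,0,-0.9,0,0,0],[0,0,0,0,0,0],[0,0,0,0,0,0]]], "grip": 1}}

```text
time_s: 36.9
position: [0.5046, 0.2192, 0.2568]
tool_rot: [[0.07, 0.998, 0.0], [0.998, -0.07, 0.0], [0.0, 0.0, -1.0]]
ft_force: [0.8, -0.3, 1.3]
grip_width: 0.0852
```

```bash
python3 caps.py 27;python3 -c "
from h import *
tell([.3972,.3352,.28],-78.8)
im,d=snap('scene');cv2.imwrite('pics/s27.png',cv2.resize(im[150:320,200:480],None,fx=2.8,fy=2.8,interpolation=2)[:,:,::-1])"
```

```text
[320. 236.] circ 0.506 0.2193 0.0219 z 0.1547
[319. 306.] circ 0.5005 0.1601 0.0219 z 0.1548
[319. 368.] circ 0.4959 0.1001 0.022 z 0.1549
t 36.95 at [0.5043 0.2191 0.2558] yheading -4.01 tilt [-0.11 -0.02] w 0.0855 F [ 0.8 -0.1 -0.4]
 units xyz [ 2.707 -2.874 -0.601]
 rz units 8.702
```

View pics/s27.png

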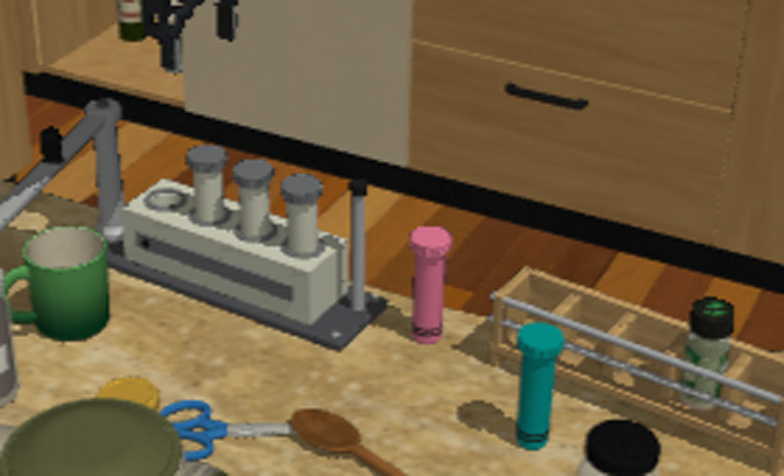

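View pics/w27.png

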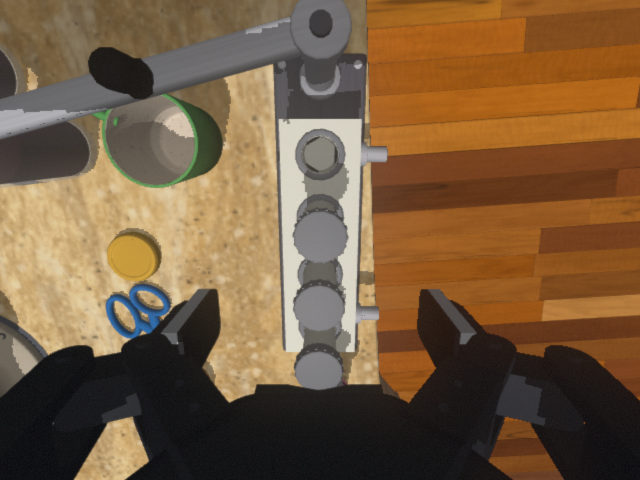

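Emit:
{"method": "jog_arm", "body": {"plan": [[[0,0,-0.3,0,0,0.967],[0,0,0,0,0,0.967],[0,0,0,0,0,0.967],[0,0,0,0,0,0.967],[0,0,0,0,0,0.967],[0,0,0,0,0,0.967],[0,0,0,0,0,0.967],[0,0,0,0,0,0.967],[0,0,0,0,0,0.967],[0,0,0,0,0,0]]]}}

```text
time_s: 38.0
position: [0.5043, 0.2191, 0.2675]
tool_rot: [[0.981, 0.193, -0.003], [0.193, -0.981, -0.001], [-0.003, -0.0, -1.0]]
ft_force: [-0.8, -0.7, -0.2]
grip_width: 0.0858
```

```bash
python3 -c "
from h import *
tell([.398,.3355,.25],-78.8)"
```

```text
t 38.0 at [0.5043 0.2191 0.2675] yheading -78.89 tilt [-0.15 -0.03] w 0.0858 F [-0.8 -0.7 -0.2]
 units xyz [-2.047 -3.368  0.444]
 rz units -0.01
```

Emit:
{"method": "jog_arm", "body": {"plan": [[[-0.5,-0.84,0,0,0,0],[-0.5,-0.84,0,0,0,0],[-0.5,-0.84,0,0,0,0],[-0.54,-0.84,0,0,0,0],[0,0,0.4,0,0,0],[0,0,0,0,0,0],[0,0,0,0,0,0]]]}}

```text
time_s: 38.7
position: [0.3987, 0.3349, 0.2526]
tool_rot: [[0.981, 0.196, -0.001], [0.196, -0.981, -0.001], [-0.001, 0.0, -1.0]]
ft_force: [0.0, -0.8, 0.4]
grip_width: 0.0853
```

```bash
python3 -c "
from h import *
tell([.398,.3355,.178],-78.8)
c=cam('wrist');im,d=snap('wrist','w28.png');P,u,v=world('wrist',d,None,c)
m=(P[:,2]>.198)&(P[:,2]<.208)&(abs(P[:,0]-.398)<.03)&(abs(P[:,1]-.3355)<.03)
k=P[m];print('knob',k.min(0),k.max(0),(k.min(0)+k.max(0))/2,len(k))
"
```

```text
t 38.7 at [0.3987 0.3349 0.2526] yheading -78.7 tilt [-0.07 -0.04] w 0.0853 F [ 0.  -0.8  0.4]
 units xyz [-0.011 -0.018  1.864]
 rz units 0.011
knob [0.38761769 0.32525501 0.19802129] [0.4078662  0.34632671 0.20444932] [0.39774195 0.33579086 0.2012353 ] 863
```

View pics/w28.png

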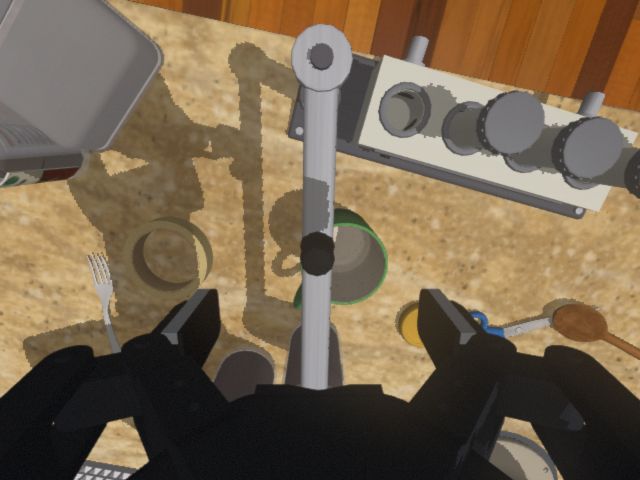

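Aligned over the knob (318,252). Descend and grip it, then reverse the arc.

Emit:
{"method": "jog_arm", "body": {"plan": [[[0,0,0.9,0,0,0],[0,0,0.93,0,0,0],[0,0,0,0,0,0],[0,0,0,0,0,0]]]}}

```text
time_s: 39.15
position: [0.3994, 0.335, 0.1808]
tool_rot: [[0.981, 0.194, 0.0], [0.194, -0.981, 0.0], [0.0, -0.0, -1.0]]
ft_force: [0.2, -0.7, 1.5]
grip_width: 0.0856
```

Emit:
{"method": "jog_arm", "body": {"plan": [[[0,0,0,0,0,0],[0,0,0,0,0,0],[0,0,0,0,0,0],[0,0,0,0,0,0],[0,0,0,0,0,0],[0,0,0,0,0,0],[0,0,0,0,0,0],[0,0,0,0,0,0]]], "grip": -1, "squeeze": 25}}

```text
time_s: 39.95
position: [0.3986, 0.3353, 0.1803]
tool_rot: [[0.981, 0.194, 0.001], [0.194, -0.981, 0.0], [0.001, -0.0, -1.0]]
ft_force: [-0.9, 0.4, 5.8]
grip_width: 0.0214
```

Emit:
{"method": "jog_arm", "body": {"plan": [[[0.015,0.3,0,0,0,-0.667],[0.015,0.3,0,0,0,-0.667],[0.015,0.3,0,0,0,-0.667],[0.015,0.3,0,0,0,-0.667],[0.015,0.3,0,0,0,-0.667],[0,0,0,0,0,0]]]}}

```text
time_s: 40.55
position: [0.4242, 0.2804, 0.1802]
tool_rot: [[0.766, 0.643, -0.001], [0.643, -0.766, -0.001], [-0.001, 0.0, -1.0]]
ft_force: [-4.6, -2.6, 8.6]
grip_width: 0.0213
```

Emit:
{"method": "jog_arm", "body": {"plan": [[[0.015,0.3,0,0,0,-0.667],[0.015,0.3,0,0,0,-0.667],[0.015,0.3,0,0,0,-0.667],[0.015,0.3,0,0,0,-0.667],[0.015,0.3,0,0,0,-0.667],[0,0,0,0,0,0]]]}}

```text
time_s: 41.15
position: [0.4734, 0.2457, 0.1802]
tool_rot: [[0.364, 0.931, 0.001], [0.931, -0.364, -0.001], [-0.001, 0.001, -1.0]]
ft_force: [-1.9, -3.5, 7.3]
grip_width: 0.0212
```

```bash
python3 -c "
from h import *
tell([.5,.235,.178],-4)
snap('wrist','w29.png')"
```

```text
t 41.15 at [0.4734 0.2457 0.1802] yheading -21.37 tilt [ 0.05 -0.07] w 0.0212 F [-1.9 -3.5  7.3]
 units xyz [-0.005  0.717  0.057]
 rz units -2.021
```

View pics/w29.png

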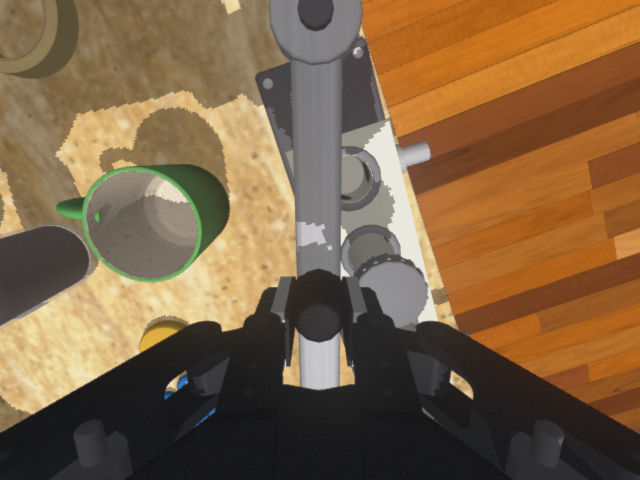

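Emit:
{"method": "jog_arm", "body": {"plan": [[[0.015,0.3,0,0,0,-0.667],[0.015,0.3,0,0,0,-0.667],[0.01,0.2,0,0,0,-0.4],[0,0,0,0,0,0],[0,0,0,0,0,0]]]}}

```text
time_s: 41.7
position: [0.5038, 0.2385, 0.1803]
tool_rot: [[0.115, 0.993, 0.001], [0.993, -0.115, -0.001], [-0.001, 0.001, -1.0]]
ft_force: [-0.6, -4.5, 6.3]
grip_width: 0.0214
```

Emit:
{"method": "jog_arm", "body": {"plan": [[[0,0.06,0,0,0,-0.13],[0,0,0,0,0,0]]]}}

```text
time_s: 41.9
position: [0.506, 0.2383, 0.1803]
tool_rot: [[0.095, 0.996, 0.001], [0.996, -0.095, -0.001], [-0.001, 0.001, -1.0]]
ft_force: [-1.0, -3.1, 4.9]
grip_width: 0.0207
```

Emit:
{"method": "jog_arm", "body": {"plan": [[[0,0.06,0,0,0,-0.13],[0,0,0,0,0,0]]]}}

```text
time_s: 42.1
position: [0.5073, 0.2382, 0.1802]
tool_rot: [[0.075, 0.997, -0.002], [0.997, -0.075, -0.001], [-0.001, -0.002, -1.0]]
ft_force: [-6.7, -4.1, 7.9]
grip_width: 0.0211
```

Emit:
{"method": "jog_arm", "body": {"plan": [[[0,0.05,0,0,0,0],[0,0,0,0,0,0]]]}}

```text
time_s: 42.3
position: [0.5074, 0.2382, 0.1802]
tool_rot: [[0.075, 0.997, -0.006], [0.997, -0.075, -0.001], [-0.002, -0.006, -1.0]]
ft_force: [-15.7, -4.5, 12.0]
grip_width: 0.021
```

Emit:
{"method": "jog_arm", "body": {"plan": [[[0,0.04,0,0,0,0],[0,0,0,0,0,0]]]}}

```text
time_s: 42.5
position: [0.5074, 0.2382, 0.1801]
tool_rot: [[0.075, 0.997, -0.01], [0.997, -0.075, -0.002], [-0.002, -0.01, -1.0]]
ft_force: [-22.4, -4.2, 15.7]
grip_width: 0.0209
```

Emit:
{"method": "jog_arm", "body": {"plan": [[[0,-0.09,0,0,0,0],[0,0,0,0,0,0]]]}}

```text
time_s: 42.7
position: [0.5073, 0.2382, 0.1802]
tool_rot: [[0.076, 0.997, -0.001], [0.997, -0.076, -0.001], [-0.001, -0.001, -1.0]]
ft_force: [-4.6, -3.4, 7.8]
grip_width: 0.0208
```

Emit:
{"method": "jog_arm", "body": {"plan": [[[0,0,0,0,0,0],[0,0,0,0,0,0],[0,0,0,0,0,0],[0,0,0,0,0,0],[0,0,-0.5,0,0,0],[0,0,-0.9,0,0,0],[0,0,-0.9,0,0,0],[0,0,-0.6,0,0,0],[0,0,0,0,0,0],[0,0,0,0,0,0]]], "grip": 1}}

```text
time_s: 43.7
position: [0.5081, 0.2387, 0.2954]
tool_rot: [[0.076, 0.997, -0.0], [0.997, -0.076, 0.0], [0.0, -0.0, -1.0]]
ft_force: [-0.6, 1.1, -0.3]
grip_width: 0.0851
```

```bash
cat > fin.py <<'E'
from h import *
tell([.5,.235,.3],-4)
c=cam('wrist');im,d=snap('wrist','wf.png');P,u,v=world('wrist',d,None,c)
q=P[(P[:,0]>.44)&(P[:,0]<.57)&(P[:,1]>.03)&(P[:,1]<.4)]
b=q[(q[:,2]>.166)&(q[:,2]<.176)];
m=b[:,:2].mean(0);w,V=np.linalg.eigh(np.cov((b[:,:2]-m).T));a=V[:,-1];print('bar dir',np.degrees(np.arctan2(a[1],a[0])))
print(cv2.minAreaRect(b[:,:2].astype(np.float32)))
t=q[(q[:,2]>.075)&(q[:,2]<.081)];print('block',cv2.minAreaRect(t[:,:2].astype(np.float32)))
k=q[(q[:,2]>.199)&(q[:,2]<.208)];print('knob',(k.min(0)+k.max(0))/2)
s,_=snap('scene');cv2.imwrite('pics/sf.png',cv2.resize(s[150:320,200:480],None,fx=2.8,fy=2.8,interpolation=2)[:,:,::-1])
k=q[(q[:,2]>.15)&(q[:,2]<.158)];print('capz',np.median(k[:,2]),len(k))
E
python3 fin.py
```

```text
t 43.7 at [0.5081 0.2387 0.2954] yheading -4.35 tilt [-0.01  0.  ] w 0.0851 F [-0.6  1.1 -0.3]
 units xyz [-0.108 -0.195 -0.116]
 rz units -0.04
bar dir 86.06506582508636
((0.5045071244239807, 0.22884881496429443), (0.2936929762363434, 0.03743128851056099), 85.05545806884766)
block ((0.502945601940155, 0.17679321765899658), (0.267999529838562, 0.07627842575311661), 86.03184509277344)
knob [0.5068703  0.23716692 0.20167561]
capz 0.15459880374494397 1452
```

View pics/wf.png

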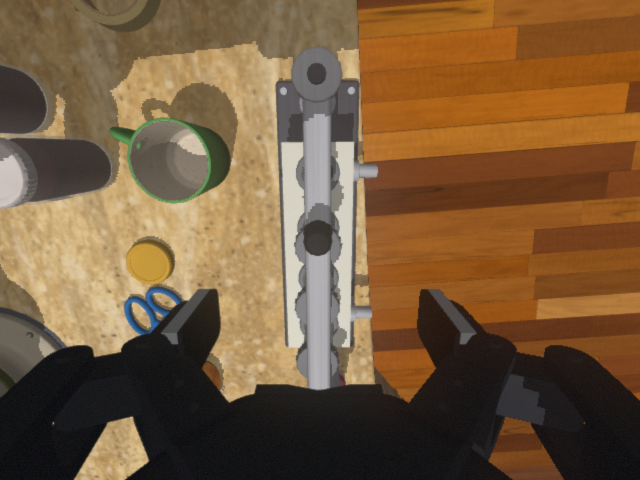

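View pics/sf.png

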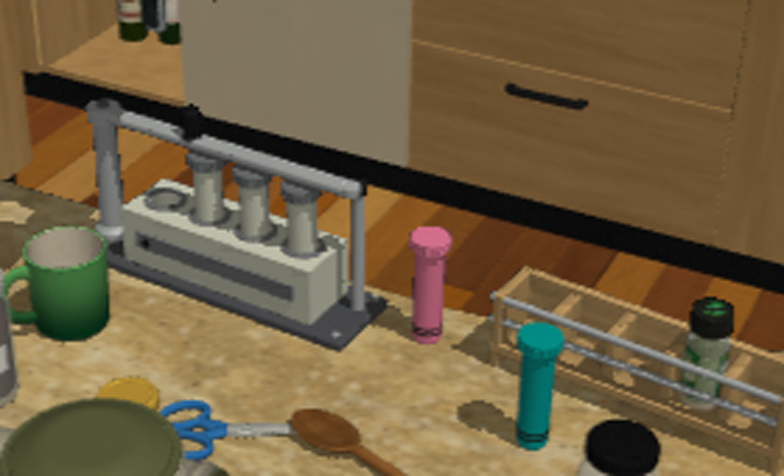

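Keeper bar direction is 86.07° against the block's 86.03°, so it is closed. The nose is at the stop post, the caps are at 0.155, and the jar, mug and look-alikes haven't moved. Handing in.

```bash
python3 -c "
from rig import close_job
print(close_job())"
```

```text
the job is handed in; nothing more can be done
None
```

I fitted all three tubes and closed the keeper arm over them, then handed the job in after about 44 s. The hand-in gives no verdict.

- **Keeper opened:** I gripped the knob and swung the arm open by about 1.1 rad. It had started about 0.2 rad open.
- **Tubes:** There were three tubes on the rack. I lifted each over the rail by its cap and pushed it home in sockets 4, 3 and 2, until the floor pushed back with about 28 N.
- **Keeper closed:** I swung the arm back until it met its stop, at about 22 N, then let go and raised the gripper clear.

**Last checks:**
- **Tube height:** The cap tops read 0.1547 to 0.1549 m, where 0.155 m is fully home.
- **Tube position:** Before the keeper closed, the measured cap centres were within about 2 mm of my socket estimates. The largest gap was 1.8 mm, at socket 4. I took it as camera error, since the bore holds the tube to about 1 mm.
- **Keeper:** The arm lies within 0.1° of the row of sockets, with its nose at the stop post.
- **Other things:** In the pictures, the spice jar, the mug and the pink and turquoise look-alikes stand where they were.

**What went wrong or disagreed:** My first grip on the first tube caught the edge of its cap, so I opened and gripped again higher up before lifting. The top and wrist cameras disagreed by 2 to 4 mm, so I worked from the wrist camera.

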